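Hang the second shelf bracket on the slotted upright

ROBOT

A 6-joint arm with a two-finger parallel gripper is mounted at the origin on the work surface. World frame = base frame: x ahead of the robot, y to its left, z up, the work surface at z = 0. Lengths are in m, angles in rad, forces in N, time in s.
With the tool pointing down it reaches from about 0.35 to 0.775 m from the base axis. Payload 5.5 kg.
Tool frame: the origin (TCP) lies at the very end of the fingers, on their centre line; the grasp point (between the pads) lies 19 mm behind it; z points along the fingers, y is the direction in which the jaws open and shut (so a half turn about z gives the same grasp; the last joint's range is limited). The gripper opens to 85 mm and grips with 20 to 120 N. Pads are 22 mm wide; open, the fingers measure 114 mm over their backs; the gripper's body (76 mm by 85 mm) begins 54 mm behind the grasp point. The pads swing forward as they close: fully open they stand 13 mm farther back than shut.
Start: joints at [-1.393, 0.313, 0.046, 1.304, 0, 1.431], TCP at [0.18, -0.546, 0.205] pointing down, gripper open.
Joint ranges: [-2.76, 2.76], [-0.86, 1.69], [-1.03, 1.26], [-2.2, 2.34], [-1.47, 1.5], [-3.14, 3.14]. Speed limits (rad/s): [2.57, 2.57, 3.14, 3.14, 3.14, 3.14].

INTERFACE

Orientations are given as a unit quaternion [w, x, y, z].
In Python, from workcell import get_state, imaging, env, spotter gives the robot as it stands.
- The arm moves only by the tool play_rows, never from a script. Its argument "moves" is a list of rows, each an object with "claw": the finger opening in cm, from 0 to 8.54; "delta_pos": the shift along the tool's x, y, z in cm, a list of three; "twist": the turn about the tool's z in degrees. A call has 1 to 12 rows; each row is the pose to reach, as a shift and turn from the pose commanded when the call began, along the tool's axes at that moment; what a row does not reach only later rows make up. A row lasts 1/8 s, in which the tool goes at most 62.5 mm and 10.7 degrees, less where a joint would pass 70% of its speed; a pose out of reach is approached as far as the arm can. A call with a gripper value outside its range is refused whole. The fingers move at their own pace and stop on an object; "force" is the grip in N (left out, the last holds). Time passes only in rows, so rows that repeat a pose let the fingers close. It gives the time, the measured TCP pose, the force and the opening at its end, in the units of the state.
- get_state(): the state, without advancing time (a new reading comes with each control period).
- imaging.read_camera(name): name is "side" or "top"; returns the picture (480x640x3 uint8, red, green, blue); there is no depth.
- imaging.camera_info(name): a dict with "fx", "fy", "cx", "cy" (pixels), "world_to_cam" (4x4, takes a point from world to camera coordinates). Camera axes: x right, y down, z forward; pixel columns grow to the right and rows downward; lengths in m; the calibration is good to about 2 mm. A picture is of the moment at which its call begins. camera_info takes no time and is no camera call.
- env.hand_in(): hands the job in, once; it reports no verdict.
Trained networks look in the newest picture that a camera, given by its name, has taken for a name from the list of things; names that differ only in an ending like _2 or _b are one class to them, and where a whole thing is asked for, a point or a joint stands for the part that bears it (a point fixed in the world has none). Each returns a list of dicts, best first, with "conf" (0 to 1); they miss things now and then, are a little off and sometimes report something else, mostly with a low value. They report only what shows in the picture. A call takes as long as a camera call. They do not tell look-alikes from the thing itself.
- spotter.spot_in(camera, query): "extent" ([left, top, right, bottom] in pixels, round what is visible of it).
The state is a dict: "clock": time; "joint_pos": joint angles; "qvel": joint speeds; "tau": joint torques, N m; "tcp_pos": TCP position; "orientation": TCP orientation; "wrist_force": force on the tool from outside, world axes, zero at the start; "ft_torque": the same for the moment, N m; "finger_gap": finger opening in m.
Only numpy, scipy, OpenCV 4.12 (cv2) and the standard library are available. Lean on these libraries where they do the work, as an engineer would, in place of code of your own. Each camera call takes 0.05 s, during which the arm holds its last target. There are 200 camera calls.

TASK

Hang the loose shelf bracket on the bare slotted upright, level with the bracket that already hangs on the other upright: feel its claws into the matching slots, then press it down firmly but without forcing until it clicks past the spring clip and sits fully home. Let go of it and leave the balance, dish, jar and scoop where they are.

Things in the scene. Friction and masses are not known exactly. Their poses are not given: they have to be found in the camera images.
- bracket_mid (a point): Middle of the loose grey steel shelf bracket (150 long, 24 wide, 70 high, 0.2 to 0.31 kg; U section, open below), which stands on its lower edge; x towards its claws, z up. Back edge at x +75, flat top at z +35 (an 8 mm lug on it at x -75). Lower edge flat from x +75 to -15, then rising to z 0 at x -75. Grips well across its 24 mm width, pads half-way up.
- bracket_claw (a point): Back edge of the loose bracket at the underside of its lower claws' necks, midway between them (75 mm +x, 23 mm below bracket_mid). Claws are 4 mm thick, 10 mm left and right of the middle, stick out 7 mm (barbs 9.5) to +x and span 11 mm below to 9 mm above their necks' undersides; a second pair sits 40 mm higher. All four enter together, held 11 to 16 mm above home.
- spine: Grey service spine, 400 by 90 by 104 high, fixed; origin under its centre, x away from the robot, y left. Two alike upright steel posts, 305 high, are clamped to the rails on its front, feet level with its origin: front faces in its plane x -73, centres set by eye at y +-120, up to 8 mm out either way. One carries the mate; the bare one, on the other side, must be found by sight or feel.
- mate_mid (a point): Middle of the identical bracket that already hangs fully home on one upright; axes as bracket_mid, yaw that of the spine. It sits 75 mm before its upright's front face and 203 mm above its foot: the undersides of its lower and upper necks rest on the sills 180 and 220 mm up, its back edge flat on the face. The loose one has to end level with it on the other upright.
- clip (a joint): Bare upright: 42 wide, 28 deep, back open; 4 thick front with two columns of slots 10 mm left and right of its middle, 6 wide, 25 high, sills 60, 100 .. 260 mm up. Joint: the spring clip behind the 220 sill, pushed back 0 to 2.2 mm by the claws' barbs. The bracket hangs on it 3.5 mm above home; 15 to 21 N more takes it past, it clicks at 1.5 mm and drops on the rigid sills (reads 0.6).
- balance: Bystander: white laboratory balance with a round steel pan, 230 by 190, pan top 78 high; origin at the centre of its underside.
- dish: Bystander: shallow glass dish, 90 across, 16 high, lying on the balance's pan; origin at the centre of its underside.
- jar: Bystander: clear sample jar with a black lid, 64 across, 95 high; origin at the centre of its underside.
- scoop: Bystander: steel sample scoop lying on the bench, 46 wide, 26 high; origin under its trough, wooden handle to its -x up to 120 away, trough end 55 to +x.
Mind the look-alikes: they are no part of the job. What is shaped like the part that bears bracket_mid but black or green is not meant.

How it is judged:
On the way, in this order (a step that is already met when the one before it is completed fails the run):
1. the loose bracket is picked up off the bench (height (world z) of bracket_mid above 0.08 m), for 0.1 s.
2. its claws are through the matching slots of the bare upright (x of bracket_mid in the frame of spine between -0.152 and -0.144 m and (y of bracket_mid in the frame of spine between 0.108 and 0.132 m or y of bracket_mid in the frame of spine between -0.132 and -0.108 m) and horizontal distance between bracket_mid and mate_mid above 0.2 m and z of bracket_mid in the frame of spine between 0.198 and 0.222 m), for 0.1 s.
At the end, for the whole second after the job is handed in: The bracket hangs at rest on the bare upright, level with its mate: back edge within 3 mm of the upright's face, middle at 203 mm above the upright's foot (-2.5, +1.5 mm: past the clip, on its sills), upright within 2 degrees, square to the spine within 3.4 degrees (x of bracket_mid in the frame of spine between -0.151 and -0.145 m and (y of bracket_mid in the frame of spine between 0.108 and 0.132 m or y of bracket_mid in the frame of spine between -0.132 and -0.108 m) and horizontal distance between bracket_mid and mate_mid above 0.2 m and z of bracket_mid in the frame of spine between 0.2005 and 0.2045 m and angle between the z axis of bracket_mid and the z axis of spine, either way round below 0.035 rad and angle between the x axis of bracket_mid and the x axis of spine, either way round below 0.06 rad and linear speed of bracket below 0.01 m/s); the robot touches nothing.
It fails at once if the bracket is forced: its contact forces on the upright add up to more than 160 N (pressing home with 25 N beside the upright makes about 105 N) (contact force between bracket and upright above 160 N).
It fails at once if the balance, dish, jar or scoop is moved by more than 10 mm (distance of any of balance, dish, jar, scoop from where it was at the start of the episode above 0.01 m).
It also fails if it takes over 70 s, if anything falls off the work surface, if the arm or the gripper's body presses on something with over 40 N, if the wrist force passes 120 N, or if a joint passes its speed limit or range.

## Working session

There is one attempt and no reset: what is moved stays moved. The work goes in short steps, Python scripts to look and compute and a tool call to move; the robot and the scene stay as the last step left them, time stands still between calls to the robot, and variables do not carry over. Pictures are saved under pics/ and viewed, about 8 in all and at most 12, crops included, and the job is handed in when it is done.

Besides the shell and the picture viewer there is one more tool, called after ">>>" as name([rows], argument=value, ...), one row to a line, values as JSON. play_rows: Moves the arm, as the interface text tells. Its arguments: {"type":"object","properties":{"moves":{"type":"array"},"force":{"type":"number"}},"required":["moves"]}

```bash
mkdir -p pics; ls; python3 - <<'E'
from workcell import get_state, imaging, env, spotter
import cv2, numpy as np
for c in ("side","top"):
    im=imaging.read_camera(c); cv2.imwrite(f"pics/{c}0.png",im[:,:,::-1])
    i=imaging.camera_info(c); print(c,i['fx'],i['fy'],i['cx'],i['cy'],np.round(i['world_to_cam'],4).tolist())
    for q in ("bracket_mid","spine","mate_mid","clip","jar","balance","scoop"):
        print(q,[(np.round(d['extent']).tolist(),round(d['conf'],2)) for d in spotter.spot_in(c,q)])
print(get_state())
E
```

```text
pics
side 466.67796804957675 466.67796804957675 312.56816609195005 239.80711892927974 [[-0.7783, -0.6277, -0.0162, 0.4197], [-0.3069, 0.4027, -0.8623, 0.2981], [0.5478, -0.6662, -0.5061, 1.1388], [0.0, 0.0, 0.0, 1.0]]
bracket_mid [([303.0, 259.0, 354.0, 283.0], 0.9), ([356.0, 194.0, 398.0, 211.0], 0.69), ([392.0, 209.0, 400.0, 226.0], 0.52)]
spine [([186.0, 220.0, 298.0, 317.0], 0.59), ([278.0, 271.0, 302.0, 310.0], 0.33)]
mate_mid [([230.0, 231.0, 278.0, 265.0], 0.81)]
clip []
jar [([279.0, 270.0, 301.0, 311.0], 0.91)]
balance [([147.0, 326.0, 269.0, 426.0], 0.63), ([367.0, 228.0, 392.0, 262.0], 0.28)]
scoop [([333.0, 217.0, 366.0, 244.0], 0.76)]
top 492.34625108038574 492.34625108038574 317.7355958119845 241.1051163621476 [[0.0274, -0.9996, 0.0038, -0.0485], [-0.9833, -0.0277, -0.1799, 0.5977], [0.18, 0.0012, -0.9837, 1.2216], [0.0, 0.0, 0.0, 1.0]]
bracket_mid [([393.0, 269.0, 423.0, 331.0], 0.95), ([295.0, 246.0, 342.0, 299.0], 0.9), ([466.0, 268.0, 497.0, 328.0], 0.86), ([490.0, 203.0, 535.0, 258.0], 0.8)]
spine [([184.0, 170.0, 352.0, 218.0], 0.82)]
mate_mid [([207.0, 200.0, 228.0, 272.0], 0.81)]
clip []
jar [([245.0, 258.0, 270.0, 284.0], 0.8), ([413.0, 201.0, 443.0, 262.0], 0.67)]
balance [([87.0, 235.0, 171.0, 331.0], 0.87)]
scoop []
{'clock': 0.8, 'joint_pos': array([-1.39259865e+00,  3.13174877e-01,  4.61514837e-02,  1.30358577e+00,
        1.12897936e-05,  1.43121152e+00]), 'qvel': array([0.00030738, 0.00043782, 0.00050211, 0.00029266, 0.00109045,
       0.00177459]), 'tau': array([-1.76778278e-03, -4.80386567e+01,  2.98796707e+01, -3.01413620e-04,
       -3.94840108e-04,  8.00724564e-06]), 'tcp_pos': array([ 0.17968155, -0.54628632,  0.20535858]), 'orientation': array([9.34532038e-05, 9.87403317e-01, 1.58223513e-01, 7.45042149e-06]), 'wrist_force': array([-0.08144514,  0.70975967, -0.76362623]), 'ft_torque': array([-0.00012155,  0.01532013, -0.00560528]), 'finger_gap': 0.0851460091637448}
```

View pics/side0.png

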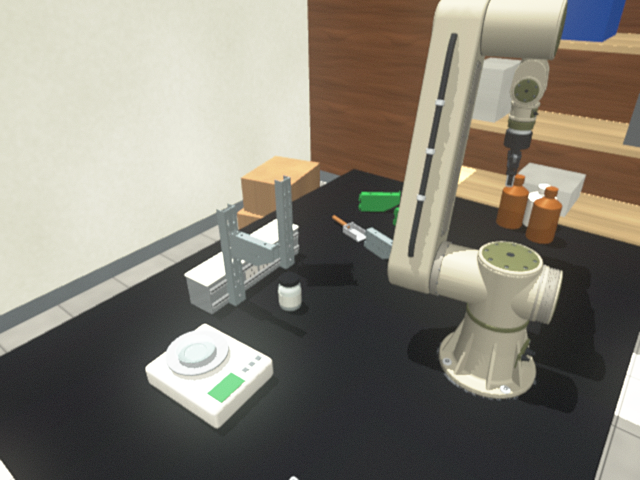

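View pics/top0.png

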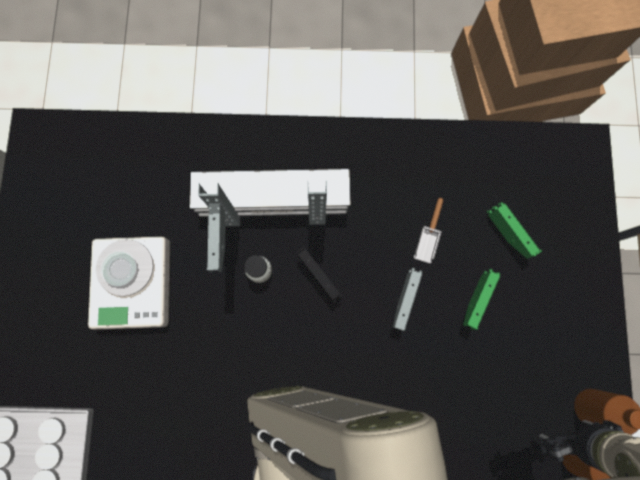

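The top view shows the grey loose bracket at about (408,300), the bare upright at (317,200), the mate at (215,235) and the spine at (270,190). Next I need zooms of the bracket and the uprights.

```bash
cat > h.py <<'E'
from workcell import get_state, imaging, env, spotter
import numpy as np, cv2
I={c:imaging.camera_info(c) for c in("side","top")}
def ray(c,u,v):
    i=I[c];M=np.array(i['world_to_cam']);R=M[:3,:3];o=-R.T@M[:3,3]
    return o,R.T@np.array([(u-i['cx'])/i['fx'],(v-i['cy'])/i['fy'],1])
def onz(c,u,v,z):
    o,d=ray(c,u,v);return o+d*(z-o[2])/d[2]
def proj(c,P):
    i=I[c];M=np.array(i['world_to_cam']);p=np.atleast_2d(P)@M[:3,:3].T+M[:3,3]
    return p[:,:2]/p[:,2:]*[i['fx'],i['fy']]+[i['cx'],i['cy']]
E
python3 - <<'E'
from h import *
t=cv2.imread('pics/top0.png');s=cv2.imread('pics/side0.png')
a=cv2.resize(t[160:230,180:360],(800,311),interpolation=cv2.INTER_CUBIC)
b=cv2.resize(t[260:340,380:440],(218,290),interpolation=cv2.INTER_CUBIC)
c=cv2.resize(s[170:320,180:420],(464,290),interpolation=cv2.INTER_CUBIC)
o=np.zeros((601,800,3),np.uint8);o[:290,:218]=b;o[:290,220:684]=c;o[290:601]=a
cv2.imwrite('pics/z1.png',o[:600])
for p in [(417,270),(399,330)]: print(onz('top',*p,.07))
print(onz('top',317,210,.305), onz('top',215,235,.24), onz('top',190,213,.104),onz('top',350,207,.104),onz('top',350,170,.104),onz('top',190,171,.104))
E
```

```text
[ 0.52861557 -0.28541136  0.07      ]
[ 0.37768569 -0.23945029  0.07      ]
[ 0.61922054 -0.02887294  0.305     ] [0.57216763 0.1953114  0.24      ] [0.65245736 0.29080443 0.104     ] [ 0.6793995  -0.11091243  0.104     ] [ 0.7768119  -0.10938872  0.104     ] [0.76241815 0.29896125 0.104     ]
```

View pics/z1.png

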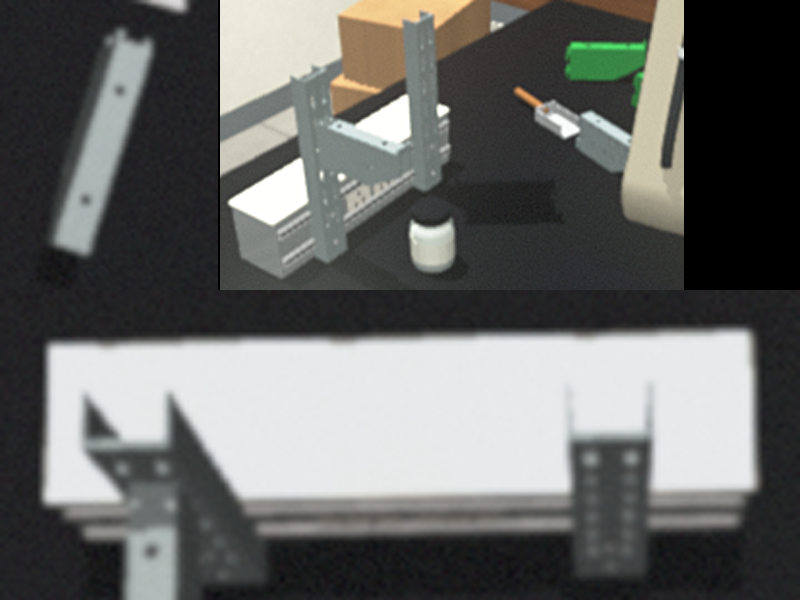

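The claws are at the far end, around (417,270) in the top view. The bare upright's front top edge runs (308,193)–(327,193), with its foot near (317,224).

```bash
python3 - <<'E'
from h import *
f=lambda u,v,z:np.round(onz('top',u,v,z),4)[:2]
print('bare top',f(308.3,193.1,.305),f(326.7,193.1,.305),'foot',f(309.4,224.6,0),f(325.1,224.6,0))
print('mate post top',f(199.1,193.8,.305),f(218.3,194.9,.305))
print('spine', [f(180+x/4.444,160+(y-290)/4.444,.104).tolist() for x,y in((45,343),(752,330),(43,503),(757,490))])
# bracket top face
im=cv2.imread('pics/top0.png');c=im[255:340,380:440].astype(int)
g=c.mean(2);sat=c.max(2)-c.min(2)
m=((g>135)).astype(np.uint8);m[:12]=0
n,l,st,_=cv2.connectedComponentsWithStats(m);k=1+st[1:,4].argmax();pts=np.argwhere(l==k)[:,::-1]+[380,255]
print(st[k]);W=np.array([f(u,v,.07) for u,v in pts],np.float32)
r=cv2.minAreaRect(W*1000);print(r);d=W-W.mean(0);w,V=np.linalg.eigh(d.T@d);a=V[:,1]*np.sign(V[0,1])
print(W.mean(0),a,np.degrees(np.arctan2(a[1],a[0])),(d@a).min(),(d@a).max())
print('holes',f(412.8,284.8,.07),f(403.7,315.1,.07))
s=get_state();import scipy.spatial.transform as t
q=s['orientation'];print(t.Rotation.from_quat(np.r_[q[1:],q[0]]).as_matrix().round(3))
E
```

```text
bare top [ 0.6554 -0.0095] [ 0.6565 -0.0483] foot [ 0.6537 -0.0079] [ 0.6549 -0.0506]
mate post top [0.6473 0.2206] [0.646 0.18 ]
spine [[0.76, 0.2985], [0.7794, -0.1073], [0.6655, 0.2926], [0.6846, -0.1117]]
[ 16  14  25  61 559]
((455.1480407714844, -262.43304443359375), (23.752145767211914, 152.1724853515625), 72.34395599365234)
[ 0.45375457 -0.262     ] [ 0.95353085 -0.3012954 ] -17.535421 -0.07462721 0.07756777
holes [ 0.4908 -0.2745] [ 0.4146 -0.2512]
[[ 0.95   0.312  0.   ]
 [ 0.312 -0.95  -0.   ]
 [-0.     0.    -1.   ]]
```

>>> play_rows([
  {"claw":8.5,"delta_pos":[5,-2.5,0],"twist":-10},
  {"claw":8.5,"delta_pos":[10,-5,0],"twist":-20},
  {"claw":8.5,"delta_pos":[15,-7.5,0],"twist":-30},
  {"claw":8.5,"delta_pos":[20,-10,0],"twist":-40},
  {"claw":8.5,"delta_pos":[25,-12.5,0],"twist":-50},
  {"claw":8.5,"delta_pos":[30,-15,0],"twist":-60},
  {"claw":8.5,"delta_pos":[33,-16.5,0],"twist":-70},
  {"claw":8.5,"delta_pos":[35.7,-17.9,0],"twist":-80},
  {"claw":8.5,"delta_pos":[35.7,-17.9,0],"twist":-90},
  {"claw":8.5,"delta_pos":[35.7,-17.9,0],"twist":-100},
  {"claw":8.5,"delta_pos":[35.7,-17.9,0],"twist":-110},
  {"claw":8.5,"delta_pos":[35.7,-17.9,0],"twist":-120},
], force=50)

```text
clock: 2.3
tcp_pos: [0.4629, -0.2646, 0.2053]
orientation: [0.0, 0.354, 0.935, -0.0]
wrist_force: [-0.3, -0.0, -0.0]
finger_gap: 0.0849
```

>>> play_rows([
  {"claw":8.5,"delta_pos":[0,0,3],"twist":-10},
  {"claw":8.5,"delta_pos":[0,0,6],"twist":-20},
  {"claw":8.5,"delta_pos":[0,0,8],"twist":-24.3},
  {"claw":8.5,"delta_pos":[0,0,8],"twist":-24.3},
  {"claw":8.5,"delta_pos":[0,0,8],"twist":-24.3},
])

```text
clock: 2.92
tcp_pos: [0.4633, -0.265, 0.1262]
orientation: [0.001, 0.153, 0.988, -0.0]
wrist_force: [-0.1, -0.3, -0.2]
finger_gap: 0.0852
```

```bash
python3 - <<'E'
from h import *
im=imaging.read_camera('top');cv2.imwrite('pics/t1.png',im[:,:,::-1])
sd=imaging.read_camera('side');cv2.imwrite('pics/s1.png',sd[:,:,::-1])
a=cv2.resize(im[200:350,340:500,::-1],(640,600),interpolation=cv2.INTER_CUBIC);cv2.imwrite('pics/z2.png',a)
print(get_state())
E
```

```text
{'clock': 3.025, 'joint_pos': array([-6.69970919e-01,  2.69673257e-01, -2.10154035e-01,  1.08876548e+00,
       -1.56823529e-05, -3.63921387e-01]), 'qvel': array([-0.0007622 , -0.00109794, -0.00480493, -0.00341003, -0.00049872,
       -0.00302016]), 'tau': array([-3.36216908e-03, -4.37364435e+01,  2.81257743e+01,  1.03564037e-02,
       -5.27680477e-04,  8.91100994e-03]), 'tcp_pos': array([ 0.46361072, -0.26522043,  0.12654702]), 'orientation': array([ 9.53934588e-04,  1.52428162e-01,  9.88313939e-01, -5.51344849e-04]), 'wrist_force': array([-0.40937163,  0.22803824, -0.165656  ]), 'ft_torque': array([-0.03282008, -0.06302941, -0.00705528]), 'finger_gap': 0.08506787577919228}
```

View pics/z2.png

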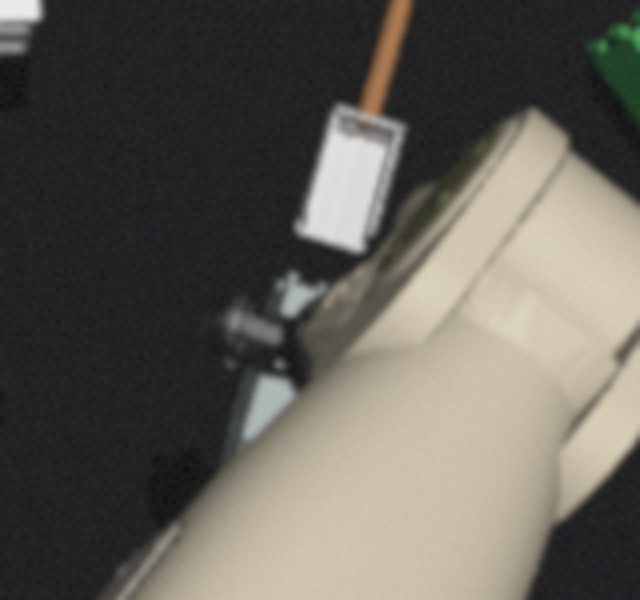

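The left finger is to the left of the bracket and the jaw crosses it ahead of the middle, as planned. I'll descend and grip.

>>> play_rows([
  {"claw":8.5,"delta_pos":[0,0,4],"twist":0},
  {"claw":8.5,"delta_pos":[0,0,8],"twist":0},
  {"claw":8.5,"delta_pos":[0,0,10],"twist":0},
  {"claw":8.5,"delta_pos":[0,0,11],"twist":0},
  {"claw":8.5,"delta_pos":[0,0,11],"twist":0},
  {"claw":2.0,"delta_pos":[0,0,11],"twist":0},
  {"claw":2.0,"delta_pos":[0,0,11],"twist":0},
  {"claw":2.0,"delta_pos":[0,0,11],"twist":0},
  {"claw":2.0,"delta_pos":[0,0,11],"twist":0},
  {"claw":2.0,"delta_pos":[0,0,11],"twist":0},
  {"claw":2.0,"delta_pos":[0,0,11],"twist":0},
  {"claw":2.0,"delta_pos":[0,0,11],"twist":0},
], force=70)

```text
clock: 4.53
tcp_pos: [0.4632, -0.2649, 0.016]
orientation: [0.0, 0.152, 0.988, -0.0]
wrist_force: [-0.7, 1.3, 5.4]
finger_gap: 0.0232
```

```bash
python3 - <<'E'
from h import *
s=get_state();print({k:np.round(s[k],4) for k in('clock','tcp_pos','orientation','wrist_force','ft_torque','finger_gap')})
E
```

```text
{'clock': np.float64(4.525), 'tcp_pos': array([ 0.4632, -0.2649,  0.016 ]), 'orientation': array([ 5.000e-04,  1.520e-01,  9.884e-01, -2.000e-04]), 'wrist_force': array([-0.7104,  1.3333,  5.4396]), 'ft_torque': array([ 0.2606,  0.1433, -0.0353]), 'finger_gap': np.float64(0.0232)}
```

>>> play_rows([
  {"claw":2.0,"delta_pos":[0,0,-2],"twist":0},
  {"claw":2.0,"delta_pos":[0,0,-6],"twist":0},
  {"claw":2.0,"delta_pos":[0,0,-11],"twist":0},
  {"claw":2.0,"delta_pos":[0,3,-15],"twist":-4},
  {"claw":2.0,"delta_pos":[-0.5,8,-18],"twist":-8},
  {"claw":2.0,"delta_pos":[-1,13,-18.2],"twist":-13},
  {"claw":2.0,"delta_pos":[-1.5,18,-18.2],"twist":-17},
  {"claw":2.0,"delta_pos":[-2,22,-18.2],"twist":-20.2},
  {"claw":2.0,"delta_pos":[-2.3,25,-18.2],"twist":-20.2},
  {"claw":2.0,"delta_pos":[-2.3,25,-18.2],"twist":-20.2},
  {"claw":2.0,"delta_pos":[-2.3,25,-18.2],"twist":-20.2},
  {"claw":2.0,"delta_pos":[-2.3,25,-18.2],"twist":-20.2},
])

```text
clock: 6.02
tcp_pos: [0.5595, -0.034, 0.197]
orientation: [-0.0, -0.023, 1.0, -0.0]
wrist_force: [0.5, 0.3, -3.0]
finger_gap: 0.0232
```

```bash
python3 - <<'E'
from h import *
im=imaging.read_camera('top')[:,:,::-1];cv2.imwrite('pics/t2.png',im)
sd=imaging.read_camera('side')[:,:,::-1];cv2.imwrite('pics/s2.png',sd)
a=cv2.resize(im[170:290,260:380],(480,480),interpolation=cv2.INTER_CUBIC)
b=cv2.resize(sd[170:330,200:306],(318,480),interpolation=cv2.INTER_CUBIC)
cv2.imwrite('pics/z3.png',np.hstack([a,b]))
s=get_state();print({k:np.round(s[k],4) for k in('clock','joint_pos','tcp_pos','orientation','wrist_force','ft_torque','finger_gap')})
E
```

```text
{'clock': np.float64(6.125), 'joint_pos': array([-2.0380e-01,  2.8780e-01, -8.7000e-03,  1.2745e+00, -2.0000e-04,
       -2.4960e-01]), 'tcp_pos': array([ 0.5597, -0.0341,  0.1972]), 'orientation': array([-1.000e-04, -2.290e-02,  9.997e-01, -1.000e-04]), 'wrist_force': array([ 0.3921, -0.4482, -2.0496]), 'ft_torque': array([-0.0134, -0.046 ,  0.0412]), 'finger_gap': np.float64(0.023)}
```

View pics/z3.png

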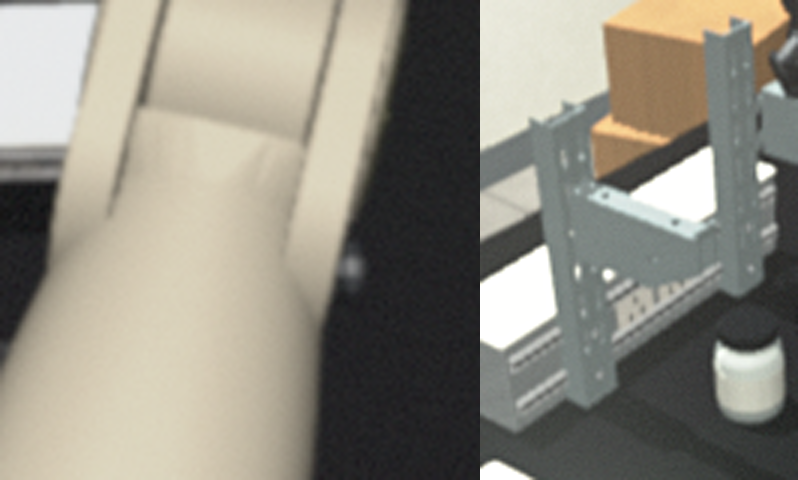

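The arm hides the top view, but the side camera sees the bracket approaching the post at about (285,205). I'll zoom in there.

```bash
python3 - <<'E'
from h import *
sd=cv2.imread('pics/s2.png')
a=cv2.resize(sd[170:275,265:365],(560,588),interpolation=cv2.INTER_CUBIC)
cv2.imwrite('pics/z4.png',a)
# expected projections: post front-face corners at top, slots lower/upper neck sills, claws
ya=np.radians(2.7);X=np.array([np.cos(ya),np.sin(ya),0]);Y=np.array([-X[1],X[0],0]);Z=np.array([0,0,1])
C=np.array([.6553,-.0295,0])
for n,p in (('post TL',C+.021*Y+.305*Z),('TR',C-.021*Y+.305*Z),('botL',C+.021*Y),('botR',C-.021*Y),('slotL220',C+.01*Y+.2325*Z),('slotR220',C-.01*Y+.2325*Z),('slotL180',C+.01*Y+.1925*Z),('slotL260',C+.01*Y+.2725*Z)):
    u=proj('side',p)[0];print(n,u.round(1),((u-[265,170])*5.6).round())
s=get_state();T=s['tcp_pos'];m=T+.019*Z-.010*X
for n,p in (('backtopL',m+.075*X+.012*Y+.035*Z),('backtopR',m+.075*X-.012*Y+.035*Z),('backbotL',m+.075*X+.012*Y-.035*Z),('frontTopL',m-.075*X+.012*Y+.035*Z)):
    u=proj('side',p)[0];print(n,u.round(1),((u-[265,170])*5.6).round())
E
```

```text
post TL [281.7 181.3] [94. 63.]
TR [290.8 176.6] [144.  37.]
botL [286.4 269. ] [120. 554.]
botR [294.5 263.1] [165. 521.]
slotL220 [285.3 202.5] [114. 182.]
slotR220 [289.5 200.1] [137. 169.]
slotL180 [285.9 214.5] [117. 249.]
slotL260 [284.7 190.3] [110. 113.]
backtopL [292.7 199.6] [155. 166.]
backtopR [297.8 196.7] [183. 150.]
backbotL [293.6 220.7] [160. 284.]
frontTopL [335.4 212.8] [394. 240.]
```

View pics/z4.png

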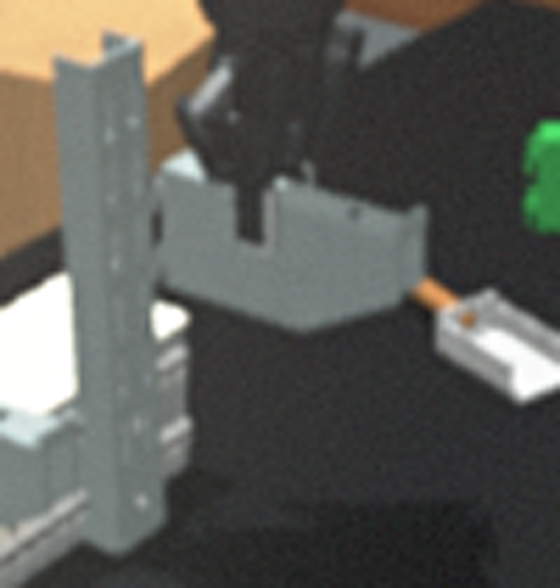

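>>> play_rows([
  {"claw":2.0,"delta_pos":[-0.6,0,0],"twist":0},
  {"claw":2.0,"delta_pos":[-1.2,0,0],"twist":0},
  {"claw":2.0,"delta_pos":[-1.4,0,0],"twist":0},
  {"claw":2.0,"delta_pos":[-1.5,0,0],"twist":0},
  {"claw":2.0,"delta_pos":[-1.6,0,0],"twist":0},
  {"claw":2.0,"delta_pos":[-1.7,0,0],"twist":0},
  {"claw":2.0,"delta_pos":[-1.7,0,0],"twist":0},
])

```text
clock: 7.0
tcp_pos: [0.5769, -0.0323, 0.1973]
orientation: [0.0, -0.024, 1.0, -0.0]
wrist_force: [0.7, 0.7, -3.0]
finger_gap: 0.023
```

>>> play_rows([
  {"claw":2.0,"delta_pos":[-0.1,0,0],"twist":0},
  {"claw":2.0,"delta_pos":[-0.2,0,0],"twist":0},
  {"claw":2.0,"delta_pos":[-0.3,0,0],"twist":0},
  {"claw":2.0,"delta_pos":[-0.3,0,0],"twist":0},
])

```text
clock: 7.5
tcp_pos: [0.58, -0.0322, 0.1972]
orientation: [0.0, -0.024, 1.0, -0.0]
wrist_force: [0.1, 0.0, -2.8]
finger_gap: 0.0232
```

>>> play_rows([
  {"claw":2.0,"delta_pos":[-0.1,0,0],"twist":0},
  {"claw":2.0,"delta_pos":[-0.15,0,0],"twist":0},
  {"claw":2.0,"delta_pos":[-0.2,0,0],"twist":0},
  {"claw":2.0,"delta_pos":[-0.2,0,0],"twist":0},
])

```text
clock: 8.0
tcp_pos: [0.5819, -0.0321, 0.1973]
orientation: [-0.0, -0.024, 1.0, -0.0]
wrist_force: [-1.0, 0.1, -2.4]
finger_gap: 0.0228
```

>>> play_rows([
  {"claw":2.0,"delta_pos":[-0.05,0,0],"twist":0},
  {"claw":2.0,"delta_pos":[-0.1,0,0],"twist":0},
  {"claw":2.0,"delta_pos":[-0.15,0,0],"twist":0},
  {"claw":2.0,"delta_pos":[-0.15,0,0],"twist":0},
])

```text
clock: 8.5
tcp_pos: [0.5834, -0.032, 0.1973]
orientation: [-0.0, -0.024, 1.0, -0.0]
wrist_force: [-0.4, 0.4, -2.4]
finger_gap: 0.0228
```

>>> play_rows([
  {"claw":2.0,"delta_pos":[-0.05,0,0],"twist":0},
  {"claw":2.0,"delta_pos":[-0.1,0,0],"twist":0},
  {"claw":2.0,"delta_pos":[-0.1,0,0],"twist":0},
])

```text
clock: 8.88
tcp_pos: [0.5844, -0.0319, 0.1973]
orientation: [-0.0, -0.024, 1.0, -0.0]
wrist_force: [-0.1, 0.5, -1.9]
finger_gap: 0.0227
```

>>> play_rows([
  {"claw":2.0,"delta_pos":[-0.05,0,0],"twist":0},
  {"claw":2.0,"delta_pos":[-0.1,0,0],"twist":0},
  {"claw":2.0,"delta_pos":[-0.15,0,0],"twist":0},
  {"claw":2.0,"delta_pos":[-0.15,0,0],"twist":0},
])

```text
clock: 9.38
tcp_pos: [0.586, -0.0318, 0.1973]
orientation: [0.0, -0.024, 1.0, 0.0]
wrist_force: [-0.1, 1.1, -1.7]
finger_gap: 0.0228
```

>>> play_rows([
  {"claw":2.0,"delta_pos":[-0.05,0,0],"twist":0},
  {"claw":2.0,"delta_pos":[-0.1,0,0],"twist":0},
  {"claw":2.0,"delta_pos":[-0.15,0,0],"twist":0},
  {"claw":2.0,"delta_pos":[-0.15,0,0],"twist":0},
])

```text
clock: 9.88
tcp_pos: [0.5875, -0.0318, 0.1973]
orientation: [0.0, -0.024, 1.0, 0.0]
wrist_force: [0.1, 0.9, -3.6]
finger_gap: 0.023
```

```bash
python3 - <<'E'
from h import *
sd=imaging.read_camera('side')[:,:,::-1];cv2.imwrite('pics/s3.png',sd)
a=cv2.resize(sd[170:275,265:365],(560,588),interpolation=cv2.INTER_CUBIC)
cv2.imwrite('pics/z5.png',a)
s=get_state();print({k:np.round(s[k],4) for k in('tcp_pos','wrist_force','ft_torque')})
E
```

```text
{'tcp_pos': array([ 0.5874, -0.0318,  0.1973]), 'wrist_force': array([ 0.4287, -0.0436, -3.2317]), 'ft_torque': array([0.1864, 0.022 , 0.1302])}
```

View pics/z5.png

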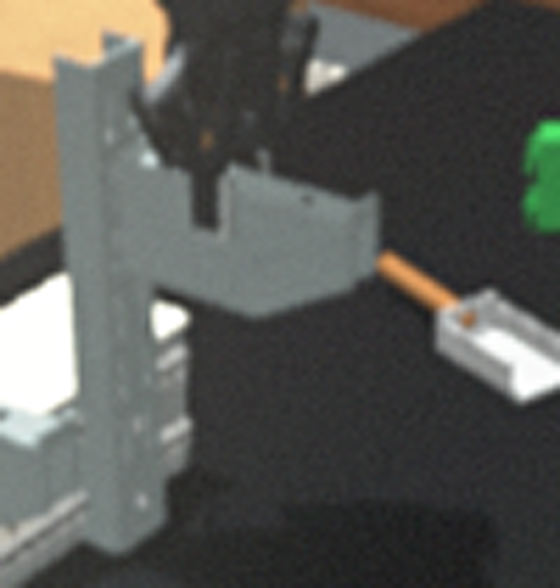

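The bracket's back edge is now almost at the post face, at about (118,160) in the crop. No push-back was felt, so the claws appear to be going into the slots. I'll continue until the back edge touches.

>>> play_rows([
  {"claw":2.0,"delta_pos":[-0.05,0,0],"twist":0},
  {"claw":2.0,"delta_pos":[-0.1,0,0],"twist":0},
  {"claw":2.0,"delta_pos":[-0.15,0,0],"twist":0},
  {"claw":2.0,"delta_pos":[-0.15,0,0],"twist":0},
])

```text
clock: 10.42
tcp_pos: [0.589, -0.0317, 0.1973]
orientation: [0.0, -0.024, 1.0, 0.0]
wrist_force: [-0.3, 2.0, -2.8]
finger_gap: 0.0223
```

>>> play_rows([
  {"claw":2.0,"delta_pos":[-0.05,0,0],"twist":0},
  {"claw":2.0,"delta_pos":[-0.1,0,0],"twist":0},
  {"claw":2.0,"delta_pos":[-0.1,0,0],"twist":0},
])

```text
clock: 10.8
tcp_pos: [0.59, -0.0317, 0.1973]
orientation: [0.0, -0.024, 1.0, -0.0]
wrist_force: [-0.3, 1.7, -3.0]
finger_gap: 0.0229
```

>>> play_rows([
  {"claw":2.0,"delta_pos":[-0.05,0.03,0],"twist":0},
  {"claw":2.0,"delta_pos":[-0.1,0.03,0],"twist":0},
  {"claw":2.0,"delta_pos":[-0.1,0.03,0],"twist":0},
])

```text
clock: 11.18
tcp_pos: [0.5911, -0.0316, 0.1973]
orientation: [0.0, -0.024, 1.0, -0.0]
wrist_force: [0.9, -0.2, -2.6]
finger_gap: 0.023
```

>>> play_rows([
  {"claw":2.0,"delta_pos":[-0.05,0,0],"twist":0},
  {"claw":2.0,"delta_pos":[-0.1,0,0],"twist":0},
  {"claw":2.0,"delta_pos":[-0.1,0,0],"twist":0},
])

```text
clock: 11.55
tcp_pos: [0.592, -0.0314, 0.1973]
orientation: [0.0, -0.024, 1.0, -0.0]
wrist_force: [0.2, -0.0, -3.1]
finger_gap: 0.023
```

```bash
python3 - <<'E'
from h import *
s=get_state();print({k:np.round(s[k],4) for k in('tcp_pos','wrist_force','ft_torque')})
E
```

```text
{'tcp_pos': array([ 0.592 , -0.0314,  0.1973]), 'wrist_force': array([ 0.2137, -0.0386, -3.0631]), 'ft_torque': array([ 0.0034, -0.1023, -0.0316])}
```

>>> play_rows([
  {"claw":2.0,"delta_pos":[-0.05,0,0],"twist":0},
  {"claw":2.0,"delta_pos":[-0.1,0,0],"twist":0},
  {"claw":2.0,"delta_pos":[-0.1,0,0],"twist":0},
])

```text
clock: 11.92
tcp_pos: [0.5922, -0.0313, 0.1972]
orientation: [-0.001, -0.024, 1.0, -0.0]
wrist_force: [-3.4, 0.4, -1.7]
finger_gap: 0.0228
```

>>> play_rows([
  {"claw":2.0,"delta_pos":[-0.05,0,0],"twist":0},
  {"claw":2.0,"delta_pos":[-0.1,0,0],"twist":0},
  {"claw":2.0,"delta_pos":[-0.1,0,0],"twist":0},
])

```text
clock: 12.3
tcp_pos: [0.5921, -0.0313, 0.1972]
orientation: [-0.002, -0.023, 1.0, -0.0]
wrist_force: [-7.7, -0.7, 0.7]
finger_gap: 0.0226
```

>>> play_rows([
  {"claw":2.0,"delta_pos":[-0.05,0,0],"twist":0},
  {"claw":2.0,"delta_pos":[-0.1,0,0],"twist":0},
  {"claw":2.0,"delta_pos":[-0.1,0,0],"twist":0},
])

```text
clock: 12.68
tcp_pos: [0.5921, -0.0313, 0.1971]
orientation: [-0.003, -0.023, 1.0, -0.0]
wrist_force: [-10.6, -1.8, 0.9]
finger_gap: 0.0228
```

The back edge touches at TCP x = 0.592, against 0.590 expected, so the claws are in. I'll ease off the forward push and lower onto the clip.

>>> play_rows([
  {"claw":2.0,"delta_pos":[0.1,0,0],"twist":0},
  {"claw":2.0,"delta_pos":[0.2,0,0],"twist":0},
  {"claw":2.0,"delta_pos":[0.22,0,0.2],"twist":0},
  {"claw":2.0,"delta_pos":[0.22,0,0.4],"twist":0},
  {"claw":2.0,"delta_pos":[0.22,0,0.4],"twist":0},
])

```text
clock: 13.3
tcp_pos: [0.5922, -0.0312, 0.1929]
orientation: [-0.001, -0.024, 1.0, 0.0]
wrist_force: [-4.7, -0.8, -1.8]
finger_gap: 0.0227
```

```bash
python3 - <<'E'
from h import *
s=get_state();print({k:np.round(s[k],4) for k in('tcp_pos','wrist_force','ft_torque','orientation')})
E
```

```text
{'tcp_pos': array([ 0.5922, -0.0312,  0.1929]), 'wrist_force': array([-4.6947, -0.8365, -1.7586]), 'ft_torque': array([0.034 , 0.9362, 0.0559]), 'orientation': array([-6.000e-04, -2.370e-02,  9.997e-01,  1.000e-04])}
```

>>> play_rows([
  {"claw":2.0,"delta_pos":[0,0,0.1],"twist":0},
  {"claw":2.0,"delta_pos":[0,0,0.2],"twist":0},
  {"claw":2.0,"delta_pos":[0,0,0.3],"twist":0},
  {"claw":2.0,"delta_pos":[0,0,0.3],"twist":0},
])

```text
clock: 13.8
tcp_pos: [0.5922, -0.0312, 0.1901]
orientation: [-0.001, -0.024, 1.0, 0.0]
wrist_force: [-5.9, -0.7, -0.7]
finger_gap: 0.023
```

>>> play_rows([
  {"claw":2.0,"delta_pos":[0,0,0.1],"twist":0},
  {"claw":2.0,"delta_pos":[0,0,0.2],"twist":0},
  {"claw":2.0,"delta_pos":[0,0,0.2],"twist":0},
])

```text
clock: 14.18
tcp_pos: [0.5922, -0.0312, 0.1881]
orientation: [-0.0, -0.024, 1.0, 0.0]
wrist_force: [-5.7, -0.1, -0.9]
finger_gap: 0.023
```

>>> play_rows([
  {"claw":2.0,"delta_pos":[0,0,0.05],"twist":0},
  {"claw":2.0,"delta_pos":[0,0,0.1],"twist":0},
  {"claw":2.0,"delta_pos":[0,0,0.15],"twist":0},
  {"claw":2.0,"delta_pos":[0,0,0.15],"twist":0},
])

```text
clock: 14.68
tcp_pos: [0.5922, -0.0312, 0.1869]
orientation: [-0.0, -0.024, 1.0, -0.0]
wrist_force: [-6.4, 0.4, -0.1]
finger_gap: 0.0232
```

>>> play_rows([
  {"claw":2.0,"delta_pos":[0,0,0.05],"twist":0},
  {"claw":2.0,"delta_pos":[0,0,0.1],"twist":0},
  {"claw":2.0,"delta_pos":[0,0,0.1],"twist":0},
])

```text
clock: 15.05
tcp_pos: [0.5922, -0.0312, 0.1864]
orientation: [-0.0, -0.024, 1.0, -0.0]
wrist_force: [-7.3, 1.0, 2.4]
finger_gap: 0.0231
```

```bash
python3 - <<'E'
from h import *
s=get_state();print({k:np.round(s[k],4) for k in('tcp_pos','wrist_force','ft_torque','orientation')})
E
```

```text
{'tcp_pos': array([ 0.5922, -0.0312,  0.1864]), 'wrist_force': array([-7.3378,  1.0358,  2.4442]), 'ft_torque': array([-0.0645,  1.2105,  0.0569]), 'orientation': array([-2.000e-04, -2.370e-02,  9.997e-01, -1.000e-04])}
```

>>> play_rows([
  {"claw":2.0,"delta_pos":[0.05,0,0.1],"twist":0},
  {"claw":2.0,"delta_pos":[0.1,0,0.2],"twist":0},
  {"claw":2.0,"delta_pos":[0.1,0,0.2],"twist":0},
])

```text
clock: 15.42
tcp_pos: [0.5919, -0.0313, 0.185]
orientation: [0.001, -0.024, 1.0, -0.0]
wrist_force: [-6.3, 0.1, 3.8]
finger_gap: 0.023
```

>>> play_rows([
  {"claw":2.0,"delta_pos":[0,0,0.05],"twist":0},
  {"claw":2.0,"delta_pos":[0,0,0.1],"twist":0},
  {"claw":2.0,"delta_pos":[0,0,0.1],"twist":0},
])

```text
clock: 15.8
tcp_pos: [0.5919, -0.0314, 0.1846]
orientation: [0.001, -0.024, 1.0, -0.0]
wrist_force: [-8.6, -0.2, 7.2]
finger_gap: 0.0228
```

```bash
python3 - <<'E'
from h import *
s=get_state();print({k:np.round(s[k],4) for k in('tcp_pos','wrist_force','ft_torque','orientation')})
E
```

```text
{'tcp_pos': array([ 0.5919, -0.0314,  0.1846]), 'wrist_force': array([-8.616 , -0.2253,  7.2374]), 'ft_torque': array([-9.0000e-04,  1.1038e+00,  5.1900e-02]), 'orientation': array([ 9.000e-04, -2.370e-02,  9.997e-01, -3.000e-04])}
```

>>> play_rows([
  {"claw":2.0,"delta_pos":[0,0,0.05],"twist":0},
  {"claw":2.0,"delta_pos":[0,0,0.1],"twist":0},
  {"claw":2.0,"delta_pos":[0,0,0.1],"twist":0},
])

```text
clock: 16.18
tcp_pos: [0.5917, -0.0314, 0.1839]
orientation: [0.001, -0.024, 1.0, -0.0]
wrist_force: [-9.6, 0.2, 8.3]
finger_gap: 0.0231
```

>>> play_rows([
  {"claw":2.0,"delta_pos":[0.05,0,0.05],"twist":0},
  {"claw":2.0,"delta_pos":[0.1,0,0.1],"twist":0},
  {"claw":2.0,"delta_pos":[0.1,0,0.1],"twist":0},
])

```text
clock: 16.55
tcp_pos: [0.5915, -0.0315, 0.1833]
orientation: [0.002, -0.024, 1.0, -0.0]
wrist_force: [-8.4, 0.3, 9.4]
finger_gap: 0.0232
```

```bash
python3 - <<'E'
from h import *
sd=imaging.read_camera('side')[:,:,::-1];cv2.imwrite('pics/s4.png',sd)
a=cv2.resize(sd[170:275,265:365],(560,588),interpolation=cv2.INTER_CUBIC)
cv2.imwrite('pics/z6.png',a)
s=get_state();print({k:np.round(s[k],4) for k in('tcp_pos','wrist_force','ft_torque','orientation')})
E
```

```text
{'tcp_pos': array([ 0.5915, -0.0315,  0.1833]), 'wrist_force': array([-8.0682, -0.5751,  8.5089]), 'ft_torque': array([-0.013 ,  0.8289,  0.0202]), 'orientation': array([ 1.900e-03, -2.370e-02,  9.997e-01, -4.000e-04])}
```

View pics/z6.png

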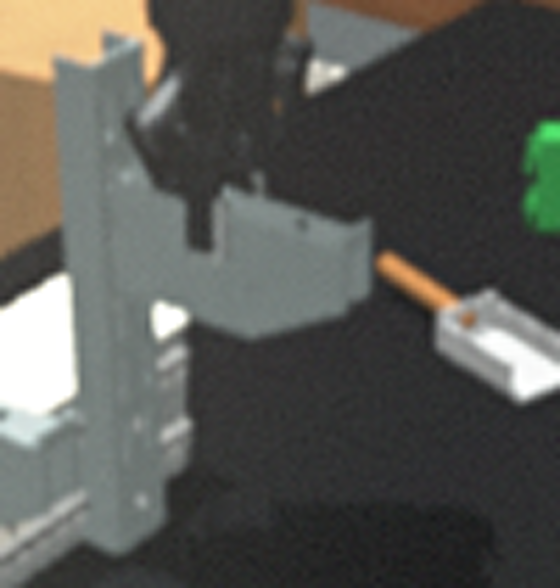

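Pressing 65 mm out makes the outboard end droop: the lug end is now lower, at (370,215) in the crop, while the claw end is still high. A better plan is to let it hang on the clip, let go, and press on its top with shut fingers close to the upright.

>>> play_rows([
  {"claw":2.0,"delta_pos":[0.05,0,-0.15],"twist":0},
  {"claw":2.0,"delta_pos":[0.1,0,-0.3],"twist":0},
  {"claw":2.0,"delta_pos":[0.1,0,-0.4],"twist":0},
  {"claw":2.0,"delta_pos":[0.1,0,-0.4],"twist":0},
])

```text
clock: 17.1
tcp_pos: [0.5913, -0.0314, 0.1847]
orientation: [0.001, -0.024, 1.0, -0.0]
wrist_force: [5.0, 0.9, -3.7]
finger_gap: 0.0228
```

```bash
python3 - <<'E'
from h import *
s=get_state();print({k:np.round(s[k],4) for k in('tcp_pos','wrist_force','ft_torque','orientation')})
E
```

```text
{'tcp_pos': array([ 0.5913, -0.0314,  0.1847]), 'wrist_force': array([ 4.9692,  0.9001, -3.7356]), 'ft_torque': array([ 0.0705, -1.1411, -0.0441]), 'orientation': array([ 0.0013, -0.0237,  0.9997, -0.    ])}
```

>>> play_rows([
  {"claw":2.0,"delta_pos":[-0.1,0,0.05],"twist":0},
  {"claw":3.0,"delta_pos":[-0.1,0,0.05],"twist":0},
  {"claw":4.0,"delta_pos":[-0.1,0,0.05],"twist":0},
  {"claw":5.0,"delta_pos":[-0.1,0,0.05],"twist":0},
  {"claw":5.0,"delta_pos":[-0.1,0,0.05],"twist":0},
  {"claw":5.0,"delta_pos":[-0.1,0,-2],"twist":0},
  {"claw":5.0,"delta_pos":[-0.1,0,-6],"twist":0},
  {"claw":5.0,"delta_pos":[-0.1,0,-9],"twist":0},
  {"claw":0,"delta_pos":[-0.1,0,-9],"twist":0},
  {"claw":0,"delta_pos":[-0.1,0,-9],"twist":0},
])

```text
clock: 18.35
tcp_pos: [0.5905, -0.0313, 0.2741]
orientation: [-0.0, -0.024, 1.0, 0.0]
wrist_force: [-0.1, -0.1, -1.0]
finger_gap: 0.0138
```

```bash
python3 - <<'E'
from h import *
sd=imaging.read_camera('side')[:,:,::-1];cv2.imwrite('pics/s5.png',sd)
a=cv2.resize(sd[150:255,265:365],(560,588),interpolation=cv2.INTER_CUBIC)
cv2.imwrite('pics/z7.png',a)
s=get_state();print({k:np.round(s[k],4) for k in('tcp_pos','wrist_force','finger_gap')})
E
```

```text
{'tcp_pos': array([ 0.5902, -0.0313,  0.2736]), 'wrist_force': array([ 0.1756,  0.2921, -0.0944]), 'finger_gap': np.float64(0.0069)}
```

View pics/z7.png

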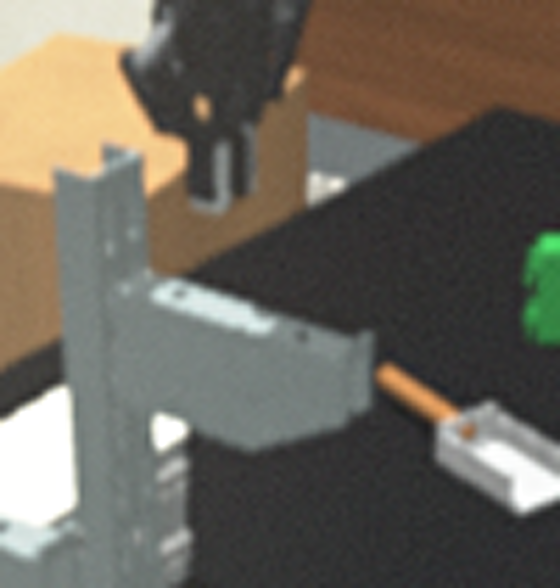

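It hangs on the clip with the claw end slightly high. I'll move the shut fingers above its top, 30 mm from the face, and press.

>>> play_rows([
  {"claw":0,"delta_pos":[-1.5,0,0],"twist":0},
  {"claw":0,"delta_pos":[-3,0,0],"twist":0},
  {"claw":0,"delta_pos":[-3.7,0,0],"twist":0},
  {"claw":0,"delta_pos":[-3.7,0,1.5],"twist":0},
  {"claw":0,"delta_pos":[-3.7,0,2.5],"twist":0},
  {"claw":0,"delta_pos":[-3.7,0,2.8],"twist":0},
  {"claw":0,"delta_pos":[-3.7,0,2.8],"twist":0},
])

```text
clock: 19.27
tcp_pos: [0.6274, -0.0296, 0.2467]
orientation: [-0.0, -0.024, 1.0, 0.0]
wrist_force: [0.2, -0.5, 0.5]
finger_gap: -0.0001
```

>>> play_rows([
  {"claw":0,"delta_pos":[0,0,0.1],"twist":0},
  {"claw":0,"delta_pos":[0,0,0.2],"twist":0},
  {"claw":0,"delta_pos":[0,0,0.3],"twist":0},
  {"claw":0,"delta_pos":[0,0,0.4],"twist":0},
  {"claw":0,"delta_pos":[0,0,0.4],"twist":0},
])

```text
clock: 19.9
tcp_pos: [0.6276, -0.0296, 0.2427]
orientation: [-0.0, -0.024, 1.0, -0.0]
wrist_force: [0.2, 0.2, -0.4]
finger_gap: -0.0
```

>>> play_rows([
  {"claw":0,"delta_pos":[0,0,0.1],"twist":0},
  {"claw":0,"delta_pos":[0,0,0.2],"twist":0},
  {"claw":0,"delta_pos":[0,0,0.2],"twist":0},
])

```text
clock: 20.27
tcp_pos: [0.6276, -0.0296, 0.2406]
orientation: [-0.0, -0.024, 1.0, -0.0]
wrist_force: [-0.6, 0.0, -0.2]
finger_gap: -0.0004
```

>>> play_rows([
  {"claw":0,"delta_pos":[0,0,0.1],"twist":0},
  {"claw":0,"delta_pos":[0,0,0.2],"twist":0},
  {"claw":0,"delta_pos":[0,0,0.2],"twist":0},
])

```text
clock: 20.65
tcp_pos: [0.6276, -0.0296, 0.2386]
orientation: [-0.0, -0.024, 1.0, -0.0]
wrist_force: [-0.1, -0.6, 0.5]
finger_gap: -0.0
```

>>> play_rows([
  {"claw":0,"delta_pos":[0,0,0.1],"twist":0},
  {"claw":0,"delta_pos":[0,0,0.15],"twist":0},
  {"claw":0,"delta_pos":[0,0,0.15],"twist":0},
])

```text
clock: 21.02
tcp_pos: [0.6276, -0.0296, 0.2372]
orientation: [-0.0, -0.024, 1.0, -0.0]
wrist_force: [0.4, 1.4, 0.3]
finger_gap: 0.0002
```

>>> play_rows([
  {"claw":0,"delta_pos":[0,0,0.05],"twist":0},
  {"claw":0,"delta_pos":[0,0,0.1],"twist":0},
  {"claw":0,"delta_pos":[0,0,0.1],"twist":0},
])

```text
clock: 21.4
tcp_pos: [0.6276, -0.0296, 0.2362]
orientation: [-0.0, -0.024, 1.0, -0.0]
wrist_force: [-0.8, 0.4, 0.7]
finger_gap: 0.0002
```

```bash
python3 - <<'E'
from h import *
sd=imaging.read_camera('side')[:,:,::-1];cv2.imwrite('pics/s6.png',sd)
a=cv2.resize(sd[165:255,200:320],(800,600),interpolation=cv2.INTER_CUBIC)
cv2.imwrite('pics/z8.png',a)
s=get_state();print({k:np.round(s[k],4) for k in('tcp_pos','wrist_force','finger_gap')})
E
```

```text
{'tcp_pos': array([ 0.6276, -0.0296,  0.2363]), 'wrist_force': array([0.1899, 0.4078, 0.8673]), 'finger_gap': np.float64(0.0002)}
```

View pics/z8.png

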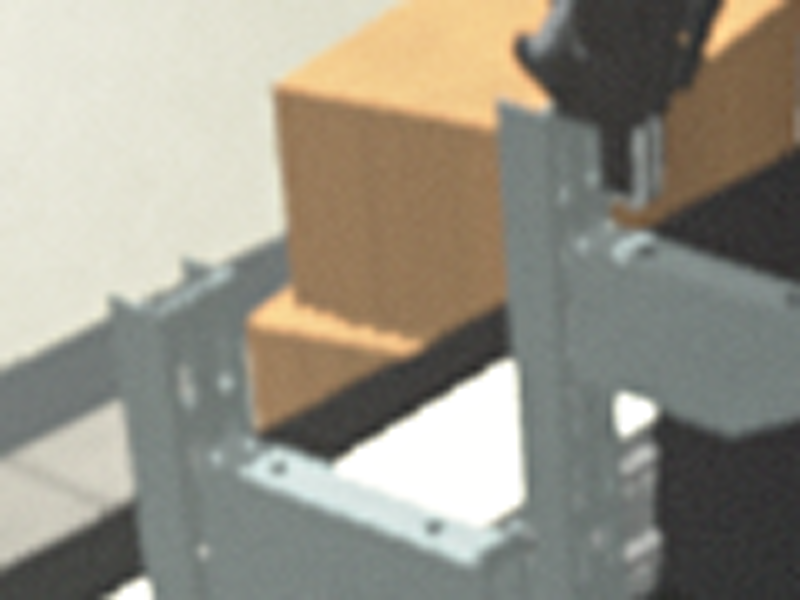

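The shut fingertips at about (630,205) look clearly above the bracket top, whose hole is at (645,250). I'll check the projections.

```bash
python3 - <<'E'
from h import *
ya=np.radians(2.7);X=np.array([np.cos(ya),np.sin(ya),0]);Y=np.array([-X[1],X[0],0]);Z=np.array([0,0,1])
z=lambda p:((proj('side',p)[0]-[200,165])*6.667).round()
T=get_state()['tcp_pos'];print('tcp',z(T),z(T+.011*X),z(T-.011*X))
C=np.array([.657,-.0310,0]);
for h in (.203,.2065): 
  m=C-.075*X+h*Z
  print(h,'hole',z(m+.039*X+.035*Z),'hole2',z(m-.041*X+.035*Z),'backtopL',z(m+.075*X+.012*Y+.035*Z),'lowcorner',z(m-.015*X+.012*Y-.035*Z))
M=np.array([.6467+.001,.2003,0])
print('mate hole',z(M-.036*X+.238*Z),z(M-.116*X+.238*Z))
print('post tops',z(C+.021*Y+.305*Z),z(M+.021*Y+.305*Z),z(M-.021*Y+.305*Z))
i=I['side'];W=np.array(i['world_to_cam']);print(-W[:3,:3].T@W[:3,3])
E
```

```text
tcp [629. 251.] [610. 245.] [649. 257.]
0.203 hole [645. 249.] hole2 [791. 295.] backtopL [565. 239.] lowcorner [730. 431.]
0.2065 hole [644. 242.] hole2 [791. 287.] backtopL [564. 232.] lowcorner [729. 424.]
mate hole [279. 461.] [433. 520.]
post tops [544. 106.] [157. 305.] [234. 265.]
[-0.20566638  0.90202917  0.84017885]
```

```bash
python3 - <<'E'
from h import *
print('z7 tip', (proj('side',[.5902,-.0313,.2736])[0]-[265,150])*5.6, 'z6 tip',(proj('side',[.5915,-.0315,.1833])[0]-[265,170])*5.6)
print('z4 tip',(proj('side',[.5597,-.0341,.1972])[0]-[265,170])*5.6)
a=cv2.imread('pics/s6.png')[150:215,255:335]
cv2.imwrite('pics/z9.png',cv2.resize(a,(738,600),interpolation=cv2.INTER_CUBIC))
for h in (0,.02,.073): print(h,(proj('side',[.6276,-.0296,.2363+h])[0]-[255,150])*9.23)
E
```

```text
z7 tip [219.01291575 247.16249698] z6 tip [221.67401864 289.11505956]
z4 tip [270.88933531 281.17277364]
0 [363.31671124 485.60608665]
0.02 [361.06348517 428.95150421]
0.073 [354.92851374 274.69523625]
```

View pics/z9.png

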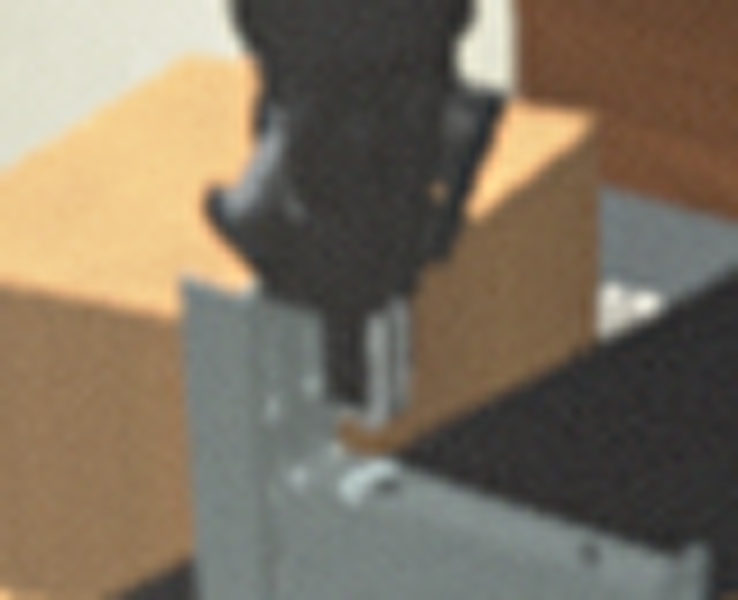

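The visible fingertips end about 23 mm above the reported TCP, so the gripper body could meet the post top. I'll back off to about 46 mm from the face and feel downward.

>>> play_rows([
  {"claw":0,"delta_pos":[0.8,0,-0.3],"twist":0},
  {"claw":0,"delta_pos":[1.6,0,0],"twist":0},
  {"claw":0,"delta_pos":[1.6,0,0.2],"twist":0},
  {"claw":0,"delta_pos":[1.6,0,0.4],"twist":0},
  {"claw":0,"delta_pos":[1.6,0,0.4],"twist":0},
])

```text
clock: 22.08
tcp_pos: [0.6116, -0.0304, 0.232]
orientation: [-0.0, -0.024, 1.0, 0.0]
wrist_force: [0.8, -0.6, 0.2]
finger_gap: -0.0
```

>>> play_rows([
  {"claw":0,"delta_pos":[0,0,0.2],"twist":0},
  {"claw":0,"delta_pos":[0,0,0.4],"twist":0},
  {"claw":0,"delta_pos":[0,0,0.4],"twist":0},
])

```text
clock: 22.45
tcp_pos: [0.6116, -0.0304, 0.228]
orientation: [-0.0, -0.024, 1.0, 0.0]
wrist_force: [0.3, -0.2, 0.3]
finger_gap: -0.0001
```

>>> play_rows([
  {"claw":0,"delta_pos":[0,0,0.2],"twist":0},
  {"claw":0,"delta_pos":[0,0,0.4],"twist":0},
  {"claw":0,"delta_pos":[0,0,0.4],"twist":0},
])

```text
clock: 22.82
tcp_pos: [0.6115, -0.0304, 0.224]
orientation: [-0.0, -0.024, 1.0, -0.0]
wrist_force: [-0.4, -0.8, -0.8]
finger_gap: -0.0003
```

>>> play_rows([
  {"claw":0,"delta_pos":[0,0,0.2],"twist":0},
  {"claw":0,"delta_pos":[0,0,0.3],"twist":0},
  {"claw":0,"delta_pos":[0,0,0.3],"twist":0},
])

```text
clock: 23.2
tcp_pos: [0.6116, -0.0304, 0.2212]
orientation: [-0.0, -0.024, 1.0, -0.0]
wrist_force: [0.1, -0.1, -0.1]
finger_gap: 0.0001
```

>>> play_rows([
  {"claw":0,"delta_pos":[0,0,0.1],"twist":0},
  {"claw":0,"delta_pos":[0,0,0.2],"twist":0},
  {"claw":0,"delta_pos":[0,0,0.2],"twist":0},
])

```text
clock: 23.58
tcp_pos: [0.6116, -0.0304, 0.2192]
orientation: [-0.0, -0.024, 1.0, -0.0]
wrist_force: [-1.3, 0.2, 0.4]
finger_gap: -0.0003
```

>>> play_rows([
  {"claw":0,"delta_pos":[0,0,0.1],"twist":0},
  {"claw":0,"delta_pos":[0,0,0.2],"twist":0},
  {"claw":0,"delta_pos":[0,0,0.2],"twist":0},
])

```text
clock: 23.95
tcp_pos: [0.6116, -0.0304, 0.2171]
orientation: [-0.0, -0.024, 1.0, -0.0]
wrist_force: [-0.6, -0.2, 0.6]
finger_gap: 0.0004
```

```bash
python3 - <<'E'
from h import *
s=get_state();print({k:np.round(s[k],4) for k in('tcp_pos','wrist_force','ft_torque','orientation')})
E
```

```text
{'tcp_pos': array([ 0.6116, -0.0304,  0.2171]), 'wrist_force': array([-0.6094, -0.2037,  0.6155]), 'ft_torque': array([-0.0181,  0.0517, -0.023 ]), 'orientation': array([-1.000e-04, -2.360e-02,  9.997e-01, -0.000e+00])}
```

>>> play_rows([
  {"claw":0,"delta_pos":[0,0,0.1],"twist":0},
  {"claw":0,"delta_pos":[0,0,0.15],"twist":0},
  {"claw":0,"delta_pos":[0,0,0.15],"twist":0},
])

```text
clock: 24.32
tcp_pos: [0.6116, -0.0304, 0.2157]
orientation: [-0.0, -0.024, 1.0, -0.0]
wrist_force: [-0.3, 0.1, -0.1]
finger_gap: -0.0001
```

>>> play_rows([
  {"claw":0,"delta_pos":[0,0,0.1],"twist":0},
  {"claw":0,"delta_pos":[0,0,0.15],"twist":0},
  {"claw":0,"delta_pos":[0,0,0.15],"twist":0},
])

```text
clock: 24.7
tcp_pos: [0.6116, -0.0304, 0.2142]
orientation: [-0.0, -0.024, 1.0, -0.0]
wrist_force: [1.2, 0.6, 0.7]
finger_gap: 0.0001
```

```bash
python3 - <<'E'
from h import *
s=get_state();print({k:np.round(s[k],4) for k in('tcp_pos','wrist_force','ft_torque','orientation')})
a=imaging.read_camera('side')[:,:,::-1];cv2.imwrite('pics/s7.png',a)
# motion of bracket region vs s5 (free hang): template match of lug end + lower corner
def loc(f,box):
    r=cv2.imread('pics/s5.png',0);l,t,R,b=box;T=r[t:b,l:R];g=cv2.imread(f,0)[t-6:b+6,l-6:R+6]
    m=cv2.matchTemplate(g,T,cv2.TM_CCOEFF_NORMED);_,v,_,p=cv2.minMaxLoc(m);return p[0]-6,p[1]-6,round(v,3)
for f in('pics/s6.png','pics/s7.png'): print(f,loc(f,(318,204,338,226)),loc(f,(300,218,325,236)))
E
```

```text
{'tcp_pos': array([ 0.6116, -0.0304,  0.2142]), 'wrist_force': array([1.1809, 0.6099, 0.7238]), 'ft_torque': array([0.002 , 0.0197, 0.0453]), 'orientation': array([-0.    , -0.0236,  0.9997, -0.    ])}
pics/s6.png (0, 0, 0.997) (0, 0, 0.998)
pics/s7.png (0, 0, 0.997) (0, 0, 0.997)
```

>>> play_rows([
  {"claw":0,"delta_pos":[0,0,0.1],"twist":0},
  {"claw":0,"delta_pos":[0,0,0.15],"twist":0},
  {"claw":0,"delta_pos":[0,0,0.15],"twist":0},
])

```text
clock: 25.12
tcp_pos: [0.6116, -0.0304, 0.2127]
orientation: [-0.0, -0.024, 1.0, -0.0]
wrist_force: [0.9, -0.0, -0.2]
finger_gap: 0.0003
```

>>> play_rows([
  {"claw":0,"delta_pos":[0,0,0.1],"twist":0},
  {"claw":0,"delta_pos":[0,0,0.15],"twist":0},
  {"claw":0,"delta_pos":[0,0,0.15],"twist":0},
])

```text
clock: 25.5
tcp_pos: [0.6117, -0.0304, 0.2121]
orientation: [0.0, -0.024, 1.0, -0.0]
wrist_force: [-1.9, 0.7, 4.8]
finger_gap: 0.0002
```

```bash
python3 - <<'E'
from h import *
s=get_state();print({k:np.round(s[k],4) for k in('tcp_pos','wrist_force','ft_torque','orientation')})
im=imaging.read_camera('side')[:,:,::-1];cv2.imwrite('pics/s8.png',im)
# dark gripper mask: lowest dark pixel column-wise near the fingers
g=im[150:240,280:320].astype(int);d=(g.max(2)<75)
for c in range(0,40,2): 
    r=np.where(d[:,c])[0]; print(280+c, (150+r).tolist()[-6:] if len(r) else None, end=' ; ')
E
```

```text
{'tcp_pos': array([ 0.6117, -0.0304,  0.2121]), 'wrist_force': array([-1.8991,  0.6685,  4.7633]), 'ft_torque': array([0.0446, 0.3357, 0.0147]), 'orientation': array([ 5.000e-04, -2.360e-02,  9.997e-01, -2.000e-04])}
280 None ; 282 [182] ; 284 [184] ; 286 [161, 162, 184, 185, 186, 187] ; 288 [184, 185, 186, 187, 188, 189] ; 290 [185, 186, 187, 188, 189, 190] ; 292 [186, 187, 188, 189, 190, 191] ; 294 [187, 188, 189, 190, 191, 192] ; 296 [196, 197, 198, 199, 200, 201] ; 298 [199, 200, 201, 202, 229, 230] ; 300 [234, 235, 236, 237, 238, 239] ; 302 [234, 235, 236, 237, 238, 239] ; 304 [234, 235, 236, 237, 238, 239] ; 306 [234, 235, 236, 237, 238, 239] ; 308 [234, 235, 236, 237, 238, 239] ; 310 [234, 235, 236, 237, 238, 239] ; 312 [234, 235, 236, 237, 238, 239] ; 314 [234, 235, 236, 237, 238, 239] ; 316 [234, 235, 236, 237, 238, 239] ; 318 [234, 235, 236, 237, 238, 239] ;
```

Contact at about 5 N. The moment puts it near the tool's centre line, so it is the fingertips on the bracket and not the body on the post. I'll press gradually.

>>> play_rows([
  {"claw":0,"delta_pos":[0,0,0.05],"twist":0},
  {"claw":0,"delta_pos":[0,0,0.1],"twist":0},
  {"claw":0,"delta_pos":[0,0,0.1],"twist":0},
])

```text
clock: 25.92
tcp_pos: [0.6117, -0.0305, 0.212]
orientation: [0.001, -0.024, 1.0, -0.0]
wrist_force: [-4.5, 0.0, 10.2]
finger_gap: 0.0003
```

>>> play_rows([
  {"claw":0,"delta_pos":[0,0,0.05],"twist":0},
  {"claw":0,"delta_pos":[0,0,0.1],"twist":0},
  {"claw":0,"delta_pos":[0,0,0.1],"twist":0},
])

```text
clock: 26.3
tcp_pos: [0.6117, -0.0305, 0.2118]
orientation: [0.001, -0.024, 1.0, -0.0]
wrist_force: [-4.9, 0.6, 13.0]
finger_gap: 0.0003
```

```bash
python3 - <<'E'
from h import *
s=get_state();print({k:np.round(s[k],4) for k in('tcp_pos','wrist_force','ft_torque','orientation')})
E
```

```text
{'tcp_pos': array([ 0.6117, -0.0305,  0.2118]), 'wrist_force': array([-4.935 ,  0.6014, 12.99  ]), 'ft_torque': array([0.0347, 0.9591, 0.0189]), 'orientation': array([ 1.200e-03, -2.370e-02,  9.997e-01, -5.000e-04])}
```

>>> play_rows([
  {"claw":0,"delta_pos":[0.05,0,0.05],"twist":0},
  {"claw":0,"delta_pos":[0.05,0,0.1],"twist":0},
  {"claw":0,"delta_pos":[0.05,0,0.1],"twist":0},
])

```text
clock: 26.68
tcp_pos: [0.6116, -0.0306, 0.2116]
orientation: [0.002, -0.024, 1.0, -0.001]
wrist_force: [-4.2, 0.7, 16.1]
finger_gap: 0.0002
```

>>> play_rows([
  {"claw":0,"delta_pos":[0.05,0,0.05],"twist":0},
  {"claw":0,"delta_pos":[0.05,0,0.1],"twist":0},
  {"claw":0,"delta_pos":[0.05,0,0.1],"twist":0},
])

```text
clock: 27.05
tcp_pos: [0.6116, -0.0306, 0.2115]
orientation: [0.003, -0.024, 1.0, -0.001]
wrist_force: [-4.9, -0.6, 19.3]
finger_gap: -0.0001
```

>>> play_rows([
  {"claw":0,"delta_pos":[0.05,0,0.05],"twist":0},
  {"claw":0,"delta_pos":[0.05,0,0.08],"twist":0},
  {"claw":0,"delta_pos":[0.05,0,0.08],"twist":0},
])

```text
clock: 27.42
tcp_pos: [0.6116, -0.0306, 0.2113]
orientation: [0.004, -0.024, 1.0, -0.001]
wrist_force: [-5.4, 0.8, 20.6]
finger_gap: 0.0003
```

>>> play_rows([
  {"claw":0,"delta_pos":[0.05,0,0.04],"twist":0},
  {"claw":0,"delta_pos":[0.05,0,0.08],"twist":0},
  {"claw":0,"delta_pos":[0.05,0,0.08],"twist":0},
])

```text
clock: 27.8
tcp_pos: [0.6115, -0.0307, 0.2112]
orientation: [0.004, -0.024, 1.0, -0.001]
wrist_force: [-4.9, 1.0, 23.1]
finger_gap: 0.0001
```

>>> play_rows([
  {"claw":0,"delta_pos":[0,0,0.04],"twist":0},
  {"claw":0,"delta_pos":[0,0,0.08],"twist":0},
  {"claw":0,"delta_pos":[0,0,0.08],"twist":0},
])

```text
clock: 28.18
tcp_pos: [0.6116, -0.0307, 0.211]
orientation: [0.005, -0.024, 1.0, -0.001]
wrist_force: [-6.6, 1.1, 25.7]
finger_gap: -0.0001
```

```bash
python3 - <<'E'
from h import *
s=get_state();print({k:np.round(s[k],4) for k in('tcp_pos','wrist_force','ft_torque','orientation')})
a=imaging.read_camera('side')[:,:,::-1];cv2.imwrite('pics/s9.png',a)
def loc(f,box):
    r=cv2.imread('pics/s5.png',0);l,t,R,b=box;k=8;T=cv2.resize(r[t:b,l:R],None,fx=k,fy=k,interpolation=2);g=cv2.resize(cv2.imread(f,0)[t-4:b+4,l-4:R+4],None,fx=k,fy=k,interpolation=2)
    m=cv2.matchTemplate(g,T,cv2.TM_CCOEFF_NORMED);_,v,_,p=cv2.minMaxLoc(m);return p[0]/k-4,p[1]/k-4,round(v,3)
for f in('pics/s6.png','pics/s9.png'): print(f,loc(f,(318,204,338,226)),loc(f,(300,218,325,236)))
E
```

```text
{'tcp_pos': array([ 0.6116, -0.0307,  0.211 ]), 'wrist_force': array([-6.5775,  1.0613, 25.6821]), 'ft_torque': array([0.2585, 1.1019, 0.0588]), 'orientation': array([ 4.600e-03, -2.370e-02,  9.997e-01, -9.000e-04])}
pics/s6.png (0.0, 0.0, 0.998) (0.0, 0.0, 0.998)
pics/s9.png (0.25, 0.375, 0.991) (0.375, 0.375, 0.997)
```

>>> play_rows([
  {"claw":0,"delta_pos":[0.05,0,0.02],"twist":0},
  {"claw":0,"delta_pos":[0.1,0,0.04],"twist":0},
  {"claw":0,"delta_pos":[0.15,0,0.05],"twist":0},
  {"claw":0,"delta_pos":[0.15,0,0.05],"twist":0},
])

```text
clock: 28.72
tcp_pos: [0.6115, -0.0307, 0.2109]
orientation: [0.006, -0.024, 1.0, -0.001]
wrist_force: [-2.8, 1.3, 25.3]
finger_gap: -0.0002
```

>>> play_rows([
  {"claw":0,"delta_pos":[0,0,0.04],"twist":0},
  {"claw":0,"delta_pos":[0,0,0.06],"twist":0},
  {"claw":0,"delta_pos":[0,0,0.06],"twist":0},
])

```text
clock: 29.1
tcp_pos: [0.6115, -0.0307, 0.2109]
orientation: [0.006, -0.024, 1.0, -0.001]
wrist_force: [-3.4, 1.9, 28.4]
finger_gap: -0.0002
```

The bracket has sunk about 1.2 mm and now sticks at 28 N, because the lever arm causes friction. I'll ease off, lift slightly and feel forward to find how close to the upright the fingers can go.

>>> play_rows([
  {"claw":0,"delta_pos":[0,0,-0.5],"twist":0},
  {"claw":0,"delta_pos":[0,0,-1.3],"twist":0},
  {"claw":0,"delta_pos":[-0.2,0,-1.3],"twist":0},
  {"claw":0,"delta_pos":[-0.5,0,-1.3],"twist":0},
  {"claw":0,"delta_pos":[-0.8,0,-1.3],"twist":0},
  {"claw":0,"delta_pos":[-0.8,0,-1.3],"twist":0},
])

```text
clock: 29.85
tcp_pos: [0.6162, -0.0302, 0.2162]
orientation: [-0.0, -0.024, 1.0, 0.0]
wrist_force: [0.1, -0.7, -0.1]
finger_gap: -0.0
```

>>> play_rows([
  {"claw":0,"delta_pos":[-0.2,0,0],"twist":0},
  {"claw":0,"delta_pos":[-0.4,0,0],"twist":0},
  {"claw":0,"delta_pos":[-0.4,0,0],"twist":0},
])

```text
clock: 30.22
tcp_pos: [0.6203, -0.03, 0.2168]
orientation: [0.0, -0.024, 1.0, -0.0]
wrist_force: [0.4, -0.0, 0.1]
finger_gap: 0.0003
```

>>> play_rows([
  {"claw":0,"delta_pos":[-0.2,0,0],"twist":0},
  {"claw":0,"delta_pos":[-0.4,0,0],"twist":0},
  {"claw":0,"delta_pos":[-0.4,0,0],"twist":0},
])

```text
clock: 30.6
tcp_pos: [0.6243, -0.0298, 0.2167]
orientation: [0.0, -0.024, 1.0, -0.0]
wrist_force: [0.2, -1.0, -1.3]
finger_gap: 0.0001
```

>>> play_rows([
  {"claw":0,"delta_pos":[-0.2,0,0],"twist":0},
  {"claw":0,"delta_pos":[-0.4,0,0],"twist":0},
  {"claw":0,"delta_pos":[-0.4,0,0],"twist":0},
])

```text
clock: 30.98
tcp_pos: [0.6283, -0.0296, 0.2167]
orientation: [0.0, -0.024, 1.0, -0.0]
wrist_force: [0.9, -0.6, -0.5]
finger_gap: -0.0001
```

>>> play_rows([
  {"claw":0,"delta_pos":[-0.2,0,0],"twist":0},
  {"claw":0,"delta_pos":[-0.4,0,0],"twist":0},
  {"claw":0,"delta_pos":[-0.4,0,0],"twist":0},
])

```text
clock: 31.35
tcp_pos: [0.6323, -0.0294, 0.2167]
orientation: [0.0, -0.024, 1.0, -0.0]
wrist_force: [0.2, -0.2, -0.8]
finger_gap: 0.0002
```

```bash
python3 - <<'E'
from h import *
s=get_state();print({k:np.round(s[k],4) for k in('tcp_pos','wrist_force','ft_torque','orientation')})
E
```

```text
{'tcp_pos': array([ 0.6323, -0.0294,  0.2167]), 'wrist_force': array([ 0.2127, -0.1847, -0.7787]), 'ft_torque': array([ 0.0107, -0.0011, -0.0101]), 'orientation': array([ 0.    , -0.0236,  0.9997, -0.    ])}
```

>>> play_rows([
  {"claw":0,"delta_pos":[0,0,0.2],"twist":0},
  {"claw":0,"delta_pos":[0,0,0.4],"twist":0},
  {"claw":0,"delta_pos":[0,0,0.4],"twist":0},
])

```text
clock: 31.72
tcp_pos: [0.632, -0.0294, 0.2126]
orientation: [-0.0, -0.024, 1.0, -0.0]
wrist_force: [1.3, 0.0, -0.3]
finger_gap: -0.0
```

>>> play_rows([
  {"claw":0,"delta_pos":[0,0,0.1],"twist":0},
  {"claw":0,"delta_pos":[0,0,0.2],"twist":0},
  {"claw":0,"delta_pos":[0,0,0.2],"twist":0},
])

```text
clock: 32.1
tcp_pos: [0.6322, -0.0294, 0.2122]
orientation: [0.001, -0.024, 1.0, -0.0]
wrist_force: [-2.8, -0.1, 6.4]
finger_gap: -0.0002
```

```bash
python3 - <<'E'
from h import *
s=get_state();print({k:np.round(s[k],4) for k in('tcp_pos','wrist_force','ft_torque','orientation')})
E
```

```text
{'tcp_pos': array([ 0.6322, -0.0294,  0.2122]), 'wrist_force': array([-2.8276, -0.1207,  6.4412]), 'ft_torque': array([-0.013 ,  0.4375, -0.0653]), 'orientation': array([ 7.000e-04, -2.360e-02,  9.997e-01, -2.000e-04])}
```

>>> play_rows([
  {"claw":0,"delta_pos":[0.05,0,0.1],"twist":0},
  {"claw":0,"delta_pos":[0.05,0,0.2],"twist":0},
  {"claw":0,"delta_pos":[0.05,0,0.2],"twist":0},
])

```text
clock: 32.48
tcp_pos: [0.6322, -0.0295, 0.2119]
orientation: [0.002, -0.024, 1.0, -0.0]
wrist_force: [-3.5, 0.4, 12.6]
finger_gap: -0.0002
```

```bash
python3 - <<'E'
from h import *
s=get_state();print({k:np.round(s[k],4) for k in('tcp_pos','wrist_force','ft_torque','orientation')})
E
```

```text
{'tcp_pos': array([ 0.6322, -0.0295,  0.2119]), 'wrist_force': array([-3.4986,  0.3761, 12.6294]), 'ft_torque': array([0.1214, 0.6441, 0.0157]), 'orientation': array([ 2.000e-03, -2.370e-02,  9.997e-01, -4.000e-04])}
```

>>> play_rows([
  {"claw":0,"delta_pos":[0.05,0,0.1],"twist":0},
  {"claw":0,"delta_pos":[0.1,0,0.2],"twist":0},
  {"claw":0,"delta_pos":[0.1,0,0.2],"twist":0},
])

```text
clock: 32.85
tcp_pos: [0.6322, -0.0296, 0.2115]
orientation: [0.004, -0.024, 1.0, -0.001]
wrist_force: [-3.7, 0.7, 17.7]
finger_gap: -0.0003
```

>>> play_rows([
  {"claw":0,"delta_pos":[0.05,0,0.1],"twist":0},
  {"claw":0,"delta_pos":[0.05,0,0.1],"twist":0},
  {"claw":0,"delta_pos":[0.05,0,0.1],"twist":0},
])

```text
clock: 33.22
tcp_pos: [0.6324, -0.0296, 0.2102]
orientation: [0.004, -0.024, 1.0, -0.001]
wrist_force: [-1.2, 0.7, 15.3]
finger_gap: -0.0004
```

```bash
python3 - <<'E'
from h import *
s=get_state();print({k:np.round(s[k],4) for k in('tcp_pos','wrist_force','ft_torque','orientation')})
E
```

```text
{'tcp_pos': array([ 0.6324, -0.0296,  0.2102]), 'wrist_force': array([-1.2014,  0.7006, 15.2601]), 'ft_torque': array([0.1708, 0.0691, 0.0105]), 'orientation': array([ 4.100e-03, -2.370e-02,  9.997e-01, -6.000e-04])}
```

It is giving way: 1.3 mm lower with the force falling. I'll keep pressing.

>>> play_rows([
  {"claw":0,"delta_pos":[0,0,0.1],"twist":0},
  {"claw":0,"delta_pos":[0,0,0.15],"twist":0},
  {"claw":0,"delta_pos":[0,0,0.15],"twist":0},
])

```text
clock: 33.6
tcp_pos: [0.6325, -0.0296, 0.2101]
orientation: [0.005, -0.024, 1.0, -0.001]
wrist_force: [-2.3, 0.5, 21.4]
finger_gap: 0.0
```

>>> play_rows([
  {"claw":0,"delta_pos":[0,0,0.1],"twist":0},
  {"claw":0,"delta_pos":[0,0,0.1],"twist":0},
  {"claw":0,"delta_pos":[0,0,0.1],"twist":0},
])

```text
clock: 33.98
tcp_pos: [0.6325, -0.0296, 0.21]
orientation: [0.005, -0.024, 1.0, -0.001]
wrist_force: [-5.4, 0.3, 25.1]
finger_gap: -0.0003
```

>>> play_rows([
  {"claw":0,"delta_pos":[0,0,0.1],"twist":0},
  {"claw":0,"delta_pos":[0,0,0.1],"twist":0},
  {"claw":0,"delta_pos":[0,0,0.1],"twist":0},
])

```text
clock: 34.35
tcp_pos: [0.6325, -0.0297, 0.21]
orientation: [0.006, -0.024, 1.0, -0.001]
wrist_force: [-6.0, 1.1, 29.3]
finger_gap: -0.0002
```

It jumped about 1.4 mm at a peak of 18 N and is now stiff at 29 N, so it probably clicked home. I'll lift off, clear the arm and check.

>>> play_rows([
  {"claw":0,"delta_pos":[0,0,-0.5],"twist":0},
  {"claw":0,"delta_pos":[0,0,-1.5],"twist":0},
  {"claw":0,"delta_pos":[0,0,-4],"twist":0},
  {"claw":0,"delta_pos":[2,0,-8],"twist":0},
  {"claw":0,"delta_pos":[7,0,-10],"twist":0},
  {"claw":0,"delta_pos":[11,-5,-10],"twist":0},
  {"claw":0,"delta_pos":[13,-10,-10],"twist":0},
  {"claw":0,"delta_pos":[14,-16,-10],"twist":0},
  {"claw":0,"delta_pos":[14,-21,-10],"twist":0},
  {"claw":0,"delta_pos":[14,-25,-10],"twist":0},
  {"claw":0,"delta_pos":[14,-25,-10],"twist":0},
])

```text
clock: 35.72
tcp_pos: [0.5016, -0.2886, 0.3007]
orientation: [-0.001, -0.022, 1.0, 0.001]
wrist_force: [0.3, 1.1, -0.1]
finger_gap: -0.0001
```

```bash
python3 - <<'E'
from h import *
s=get_state();print({k:np.round(s[k],4) for k in('clock','tcp_pos','wrist_force')})
a=imaging.read_camera('side')[:,:,::-1].copy();cv2.imwrite('pics/s10.png',a)
t=imaging.read_camera('top')[:,:,::-1].copy();cv2.imwrite('pics/t10.png',t)
def loc(f,box,ref='pics/s5.png'):
    r=cv2.imread(ref,0);l,t,R,b=box;k=8;T=cv2.resize(r[t:b,l:R],None,fx=k,fy=k,interpolation=2);g=cv2.resize(cv2.imread(f,0)[t-4:b+4,l-4:R+4],None,fx=k,fy=k,interpolation=2)
    m=cv2.matchTemplate(g,T,cv2.TM_CCOEFF_NORMED);_,v,_,p=cv2.minMaxLoc(m);return p[0]/k-4,p[1]/k-4,round(v,3)
f='pics/s10.png'
for n,b in(('lug',(318,204,338,226)),('corner',(300,218,325,236)),('hole1',(291,199,303,210)),('mate',(230,231,278,265))): print(n,loc(f,b))
# expected px per mm at bracket
print(proj('side',[.582,-.033,.2065])-proj('side',[.582,-.033,.203]))
o=np.vstack([cv2.resize(a[165:245,200:340],(700,400),interpolation=2),cv2.resize(t[180:280,180:355],(700,400),interpolation=2)])
cv2.imwrite('pics/z10.png',cv2.resize(o,(525,600)))
E
```

```text
{'clock': np.float64(35.725), 'tcp_pos': array([ 0.5016, -0.2886,  0.3007]), 'wrist_force': array([ 0.2805,  1.0501, -0.0602])}
lug (0.125, 0.0, 0.903)
corner (0.0, 0.5, 0.997)
hole1 (-0.125, 0.625, 0.988)
mate (0.0, 0.0, 0.999)
[[-0.0260814  -1.05437522]]
```

View pics/z10.png

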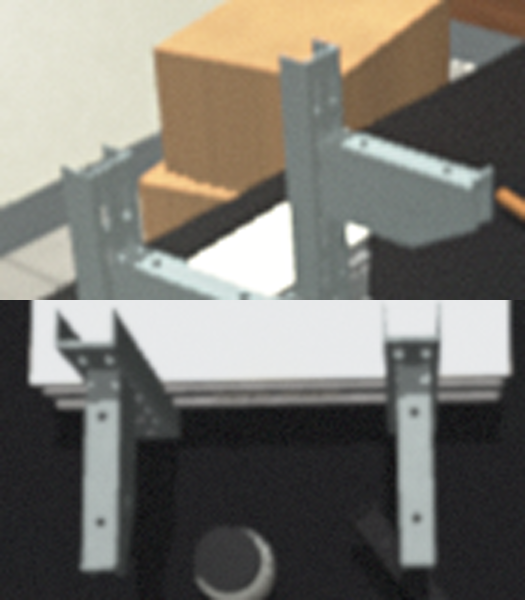

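The bracket now looks seated on the upright, parallel to its mate. I'll triangulate the top holes of both to compare heights.

```bash
python3 - <<'E'
from h import *
from scipy.optimize import least_squares
A={'side':cv2.imread('pics/s10.png',0),'top':cv2.imread('pics/t10.png',0)}
def hole(c,u,v,r=4):
    k=8;g=A[c].astype(np.float32);u0,v0=int(round(u)),int(round(v))
    p=cv2.resize(g[v0-r:v0+r+1,u0-r:u0+r+1],None,fx=k,fy=k,interpolation=2);p=cv2.GaussianBlur(p,(0,0),4)
    n=p.shape[0];yy,xx=np.mgrid[:n,:n];w=((xx-n/2)**2+(yy-n/2)**2)<(2.2*k)**2
    d=np.where(w,np.maximum(np.percentile(p[w],60)-p,0)**2,0);return np.array([(xx*d).sum()/d.sum()+.5,(yy*d).sum()/d.sum()+.5])/k-.5+[u0-r,v0-r]
S=lambda x,y:(200+x*140/525,165+y*80/300); T=lambda x,y:(180+x*175/525,180+(y-300)/3)
H={'mate1':(S(156,263),T(101,415)),'mate2':(S(245,297),T(100,521)),'loose1':(S(363,144),T(415,412)),'loose2':(S(447,171),T(416,518))}
R={}
for n,(s,t) in H.items():
    ps,pt=hole('side',*s),hole('top',*t)
    f=lambda P:np.r_[proj('side',P)[0]-ps,proj('top',P)[0]-pt]
    r=least_squares(f,[.6,0,.24]);R[n]=r.x;print(n,ps.round(2),pt.round(2),(r.x*1000).round(1),f(r.x).round(2))
E
```

```text
mate1 [241.36 234.73] [213.57 218.31] [610.5 201.5 237.8] [ 0.09  0.02 -0.05 -0.06]
mate2 [264.63 243.65] [213.04 253.61] [530.7 197.4 237.7] [-0.03 -0.01  0.02  0.02]
loose1 [296.95 202.11] [317.65 216.91] [619.2 -30.7 240.1] [-0.25 -0.04  0.11  0.16]
loose2 [318.69 211.42] [318.46 252.31] [540.8 -34.7 231.7] [-0.25 -0.03  0.11  0.16]
```

The hole-2 result for the loose bracket looks suspect, so I'll check the pixels and the same measure in earlier frames.

```bash
python3 - <<'E'
from h import *
g=cv2.imread('pics/s10.png',0);print(g[204:218,308:334]);print('hole1');print(g[197:208,289:305])
for f in('s7','s8','s9'):print(f);print(cv2.imread(f'pics/{f}.png',0)[204:218,308:334])
ya=np.radians(2.8);X=np.array([np.cos(ya),np.sin(ya),0]);Y=np.array([-X[1],X[0],0])
C=np.array([.657,-.031,0]);
for h in(.203,.2065):
  m=C-.075*X+[0,0,h];print(h,[proj('side',m+p)[0].round(2) for p in(.039*X+[0,0,.035],-.041*X+[0,0,.035],-.075*X+.012*Y+[0,0,.043],-.075*X+.012*Y,-.015*X+.012*Y+[0,0,-.035])])
E
```

```text
[[123 106  84  58  51  52  47  48  52  49  49  52  50  49  53  49  50  49
   47  51  46  50  50  50  43  53]
 [196 187 158 124 105  84  58  49  50  43  46  48  50  51  49  49  50  51
   48  47  44  49  49  48  48  49]
 [221 220 208 193 187 161 125 106  84  60  52  47  47  47  50  46  49  48
   48  48  48  50  50  50  50  50]
 [220 221 221 222 221 208 195 185 159 121 108  82  61  51  45  45  42  48
   51  51  44  51  43  46  51  45]
 [215 218 224 222 220 221 222 219 206 190 176 151 121 107  85  77  58  45
   41  41  45  49  62  50  46  49]
 [179 199 206 216 220 222 220 222 222 216 188 171 179 179 165 148 113  88
   75  61  65  90 104  74  48  45]
 [136 152 159 177 194 202 213 220 222 213 172 156 188 213 207 204 188 165
  150 125 126 140 137  91  53  49]
 [119 122 124 136 150 159 177 194 204 208 190 188 204 220 220 221 217 207
  198 180 156 142 123  82  53  47]
 [122 120 121 119 121 124 134 149 160 176 189 198 211 221 219 221 222 206
  189 171 138 118 107  75  49  47]
 [122 121 120 119 119 116 117 121 124 133 149 158 175 195 202 212 216 196
  150 125 113 110 104  73  50  42]
 [122 121 
[... 5325 characters left out ...]
[126 124 126 124 122 120 121 121 124 121 124 123 122 129 128 127 132 131
  124 110 111 112 112  83  53  58]
 [124 125 125 123 125 124 119 122 124 121 122 120 123 123 122 122 124 126
  121 113 110 119 114  83  72 103]
 [124 123 127 123 125 122 123 122 121 121 121 123 122 125 122 124 117 122
  116 115 117 121 114  91 102 144]
 [125 121 125 124 125 125 122 122 121 123 123 121 124 124 123 121 124 120
  117 112 119 122 112  91 100 143]]
0.203 [array([296.72, 202.3 ]), array([318.76, 209.15]), array([326.12, 211.25]), array([326.15, 224.72]), array([309.46, 229.64])]
0.2065 [array([296.68, 201.23]), array([318.74, 208.05]), array([326.12, 210.14]), array([326.14, 223.64]), array([309.44, 228.6 ])]
```

Read by hand, the holes sit at rows about 202.7 and 209.7. Home predicts 202.3 and 209.15, and resting on the clip predicts 201.2 and 208.05. So it is home and level to about 0.006 rad, which also fits the felt click and the rigid stop. The arm is clear, so I'm handing in.

```bash
python3 - <<'E'
from h import *
P=[]
from scipy.optimize import least_squares
for ps,pt in(((296.5,202.7),(317.65,216.91)),((318.7,209.7),(318.46,252.31))):
    r=least_squares(lambda p:np.r_[proj('side',p)[0]-ps,proj('top',p)[0]-pt],[.6,0,.24]);print((r.x*1000).round(1),r.fun.round(2))
print(env.hand_in())
E
```

```text
[620.1 -30.5 237.9] [-0.03 -0.01  0.01  0.02]
[540.1 -34.5 237.4] [-0.11 -0.02  0.05  0.07]
the job is handed in; nothing more can be done
None
```

The loose bracket is hung on the bare upright, pressed past its clip and let go, and I handed the job in at about 36 s. No verdict is reported.

**What I did:** I gripped it across its width and lifted it. Its claws went into the 180/220 slots by feel, and the back edge touched the face with no push-back on the way in. Pressing with it still gripped, and then with shut fingers 46 mm from the face (up to 28 N), only made the outer end droop. Pressing with shut fingers 25 mm from the face did it: at a peak of about 18 N it dropped 1.3 mm, then stood stiff up to 29 N. I then moved the arm well clear.

**Last checks:**

| Top holes, from both cameras | Height at inner hole | Height at outer hole |
|---|---|---|
| Hung bracket | 237.9 mm | 237.4 mm |
| Its mate | 237.8 mm | 237.7 mm |

- **Seating:** the target height for the top is 238 mm, so the bracket is level with its mate and past the clip. It leans about 0.006 rad and is within 0.2° of the mate's yaw.
- **Disagreement:** my first automatic reading gave 240.1 and 231.7 mm, because the hole finder was thrown off by the edges. The table uses hole positions I read from the pixels by hand.
- **Not read:** the clip joint itself; the click is inferred from the drop and the stiff stop.
- **Finger offset:** the real fingertips sit about 28 mm above the reported tool point when shut.
- **Bystanders:** I felt no contact with the balance, dish, jar or scoop, but I did not measure their positions again.

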